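# Pack seasonings into stack-nest totes and cover them

## Task

Pack the seasonings away: stand every spice jar from the front row upright in the blue tote, then stack the white tote on the blue one, turned so that it stands up on the stacking ledges instead of nesting down onto the jars. Every salt shaker of that row goes upright into the white tote, which is closed with the grey cover, seated level in its rim; leave the other things on the worktop alone.

Things in the scene. Friction and masses are not known exactly. Their poses are not given: they have to be found in the camera images.
- lower_tote: blue stack-nest tote on the worktop, 202 mm long (its x), 152 wide (y), 124 high to the rim, 0.35 kg; origin at the centre of its underside, z up; the end wall at -x is orange. Mouth 194 x 144 mm inside, walls 4 mm; below 60 mm height the body narrows to 166 x 136 mm. A ridge 32 mm wide along x divides it into two bays
- upper_tote: white stack-nest tote, exactly the blue one's shape and size (orange end at -x, ridge, grip bar, ledges, feet, bays), about 0.35 kg; starts upright and empty on the worktop. Origin at the centre of its underside, z up
- upper_tote_orange_end (a point): middle of the rim at the white tote's orange end (tote frame x = -101, z = 124 mm)
- upper_tote_bar (a point): middle of the top of the white tote's grip bar, on the ridge over the tote's centre: bar 20 mm wide (y), 100 long (x), 42 deep; its top at z = 112 mm, 12 below the rim. At least 49 mm free on either side of the bar
- lower_tote_ledges (a point): point over the blue tote's centre at ledge height, z = 116 mm. Inside each end wall two ledges 11 mm deep reach inward, at y = +-18 at the orange end, +-52 mm at the plain end; each end has feet outside its narrow body that match the OTHER end's ledges
- lower_tote_orange_end (a point): middle of the rim at the blue tote's orange end (tote frame x = -101, z = 124 mm). A tote set on with its orange end over this tote's plain end stands on the ledges, underside 116 mm above this one's, 8 mm down in the rim, 4 mm play all round; set the same way round it sinks 46 mm more if empty, else onto the jars
- lower_tote_bay_a (a point): middle of the floor of the blue tote's bay at +y (tote frame y = 40.5, z = 4 mm). The bay is 49 mm wide (y 16 to 65) and 160 long (x -80 to 80) below, 194 long above 62 mm height save for the ledges (172 mm between them): room for two jars, at x = +-38 mm
- lower_tote_bay_b (a point): the same in the bay at -y (y = -40.5 mm)
- upper_tote_bay_a (a point): middle of the floor of the white tote's bay at +y (tote frame y = 40.5, z = 4 mm), same size as the blue one's
- upper_tote_bay_b (a point): the same in the bay at -y
- cover: loose grey cover lying flat, about 0.2 kg: plate 208 x 158 x 6 mm (long side x), underside at z = 6, with ribs 6 mm deep beneath (186 x 136 over all; 4 mm play in a tote's mouth; either way round). Black grip bar on top, 20 mm wide (y), 100 long (x), z = 24 to 50. Origin: centre of the ribs' underside; seated it is 118 mm above the tote's underside
- spice_jar_1: spice jar standing upright: black, brown or amber screw cap, clear filled body, 41 mm diameter, 105 mm high, 0.11 kg; origin at the centre of its underside. May be absent
- spice_jar_2: spice jar standing upright: black, brown or amber screw cap, clear filled body, 41 mm diameter, 105 mm high, 0.11 kg; origin at the centre of its underside. May be absent
- spice_jar_3: spice jar standing upright: black, brown or amber screw cap, clear filled body, 41 mm diameter, 105 mm high, 0.11 kg; origin at the centre of its underside. May be absent
- spice_jar_4: spice jar standing upright: black, brown or amber screw cap, clear filled body, 41 mm diameter, 105 mm high, 0.11 kg; origin at the centre of its underside. May be absent
- salt_shaker_1: salt shaker standing upright, 90 mm high, 0.1 kg: whitish body at most 44 mm in diameter (30 mm up), narrowing to a white or grey cap of 34 mm diameter from 66 to 79 mm height with a dome above; origin at the centre of its underside. May be absent
- salt_shaker_2: salt shaker standing upright, 90 mm high, 0.1 kg: whitish body at most 44 mm in diameter (30 mm up), narrowing to a white or grey cap of 34 mm diameter from 66 to 79 mm height with a dome above; origin at the centre of its underside. May be absent
- jam_jar: bystander: jam jar with red lid, 65 mm wide, 86 mm high; leave alone
- lemon: bystander: lemon, 71 mm long; leave alone
Things that resemble listed ones, but are neither listed nor needed, are in the scene too. What is shaped like the salt_shaker_2 but purple is not meant. What is shaped like the spice_jar_4 but pink is not meant.

How it is judged:
At the end, for the whole second after the job is handed in: Jars upright (11 deg) on the blue tote's floor, shakers on the white one's; blue tote flat on the worktop; white tote 116 mm (+-4) above it, orange end over plain end, centred within 11 mm; cover 118 mm (+-4) above the white tote's underside, within 11 mm; both level within 2 deg, all at rest (x of spice_jar_1 in the frame of lower_tote between -0.08 and 0.08 m and y of spice_jar_1 in the frame of lower_tote between -0.065 and 0.065 m and z of spice_jar_1 in the frame of lower_tote between -0.004 and 0.014 m and angle between each of spice_jar_1, spice_jar_2, spice_jar_3, spice_jar_4, salt_shaker_1, salt_shaker_2's own z axis and vertical below 0.2 rad and linear speed of each of spice_jar_1, spice_jar_2, spice_jar_3, spice_jar_4, salt_shaker_1, salt_shaker_2, upper_tote, lower_tote, cover below 0.03 m/s and x of spice_jar_2 in the frame of lower_tote between -0.08 and 0.08 m and y of spice_jar_2 in the frame of lower_tote between -0.065 and 0.065 m and z of spice_jar_2 in the frame of lower_tote between -0.004 and 0.014 m and x of spice_jar_3 in the frame of lower_tote between -0.08 and 0.08 m and y of spice_jar_3 in the frame of lower_tote between -0.065 and 0.065 m and z of spice_jar_3 in the frame of lower_tote between -0.004 and 0.014 m and x of spice_jar_4 in the frame of lower_tote between -0.08 and 0.08 m and y of spice_jar_4 in the frame of lower_tote between -0.065 and 0.065 m and z of spice_jar_4 in the frame of lower_tote between -0.004 and 0.014 m and x of salt_shaker_1 in the frame of upper_tote between -0.08 and 0.08 m and y of salt_shaker_1 in the frame of upper_tote between -0.065 and 0.065 m and z of salt_shaker_1 in the frame of upper_tote between -0.004 and 0.014 m and x of salt_shaker_2 in the frame of upper_tote between -0.08 and 0.08 m and y of salt_shaker_2 in the frame of upper_tote between -0.065 and 0.065 m and z of salt_shaker_2 in the frame of upper_tote between -0.004 and 0.014 m and height (world z) of lower_tote between -0.005 and 0.006 m and angle between lower_tote's own z axis and vertical below 0.03 rad and z of upper_tote in the frame of lower_tote between 0.112 and 0.12 m and horizontal distance between upper_tote and lower_tote below 0.011 m and angle between each of upper_tote, cover's own z axis and vertical below 0.04 rad and x of upper_tote_orange_end in the frame of lower_tote above 0.085 m and angle between the x axis of upper_tote and the x axis of lower_tote, either way round below 0.1 rad and z of cover in the frame of upper_tote between 0.114 and 0.1215 m and horizontal distance between cover and upper_tote below 0.011 m and angle between the x axis of cover and the x axis of upper_tote, either way round below 0.1 rad); the robot touches nothing.
It fails at once if a bystander (jam jar, lemon) is pushed more than 4 cm (distance of any of jam_jar, lemon from where it was at the start of the episode above 0.04 m).
Of spice_jar_1, spice_jar_2, spice_jar_3, spice_jar_4 only 3 to 4 are there at a start; the rules pass over those that are not, and their reading is None.
Of salt_shaker_1, salt_shaker_2 only 1 to 2 are there at a start; the rules pass over those that are not, and their reading is None.
At some moment in a run one of cover, upper_tote may be knocked a few centimetres aside while the robot is not near it.
It also fails if it takes over 210 s, if anything falls off the work surface, if the arm or the gripper's body presses on something with over 40 N, if the wrist force passes 120 N, or if a joint passes its speed limit or range.

## Robot

A 7-joint arm with a two-finger parallel gripper is mounted at the origin on a cart in front of the work surface, level with it; the furniture and walls round the work are solid. World frame = base frame: x ahead of the robot, y to its left, z up, the work surface at z = 0. Lengths are in m, angles in rad, forces in N, time in s.
With the tool pointing down it reaches from about 0.425 to 0.95 m from the base axis. Payload 4.7 kg.
Tool frame: the origin (TCP) lies between the finger pads; the fingertips stand 11 mm ahead of it and the grasp point (between the pads) lies 8 mm behind it; z points along the fingers, y is the line along which they close (so a half turn about z gives the same grasp; the last joint's range is limited). The gripper opens to 87 mm and grips with 3 to 60 N. Pads are 19 mm wide; open, the fingers measure 117 mm over their backs; the gripper's body (75 mm by 190 mm) begins 51 mm behind the grasp point.
Start: joints at [1.292, 0.469, -0.049, 1.532, 0.024, 1.141, -0.082], TCP at [0.167, -0.654, 0.234] pointing down, gripper open.
Joint ranges: [-2.59, 2.59], [-0.33, 1.99], [-1.39, 1.29], [0.1, 2.45], [-1.04, 4.18], [0.21, 1.99], [-2.66, 2.66]. Speed limits (rad/s): [2.57, 2.57, 3.14, 3.14, 3.14, 3.14, 3.14].

## Interface

Orientations are given as a rotation vector (axis times angle).
In Python, from plant import robot gives the robot as it stands.
- The arm moves only by the tool apply_moves, never from a script. Its argument "rows" is a list that holds one entry, the list of rows, each a list of 5 numbers: the shift along the tool's x, y, z in mm, then the turn about the tool's z in rad, then the opening, from 0 (shut) to 1 (fully open). In form: [[[dx, dy, dz, turn, gripper], ...]]. A call has 1 to 10 rows; each row is the pose to reach, as a shift and turn from the pose commanded when the call began, along the tool's axes at that moment; what a row does not reach only later rows make up. A row lasts 1/10 s, in which the tool goes at most 50 mm and 8.59 degrees, less where a joint would pass 70% of its speed; a pose out of reach is approached as far as the arm can. A call with a gripper value outside its range is refused whole. The fingers move at their own pace and stop on an object; "grip_force" is the grip in N (left out, the last holds). Time passes only in rows, so rows that repeat a pose let the fingers close. It gives the time, the measured TCP pose, the force, the opening and the grip force at its end, in the units of the state.
- robot.get_state(): the state, without advancing time (a new reading comes with each control period).
- robot.snapshot(name): name is "scene" or "top" or "wrist"; returns a dict with "frame" (480x640x3 uint8, blue, green, red), "mtx" (3x3 intrinsics, pixels), "eye" and "orientation" of the camera in the world. Camera axes: x right, y up, looking along -z (the intrinsics and any distortion apply to the point x, -y, -z); pixel columns grow to the right and rows downward; lengths in m; the calibration is good to about 2 mm. A picture is of the moment at which its call begins. There is no depth.
- robot.finish_job(): hands the job in; it is judged then, once.
The state is a dict: "time": time; "qpos": joint angles; "joint_velocities": joint speeds; "joint_torque": joint torques, N m; "eef_pos": TCP position; "eef_rot": TCP orientation; "force": force on the tool from outside, world axes, zero at the start; "wrist_torque": the same for the moment, N m; "finger_gap": finger opening in m; "grip_force": force on a finger pad.
Only numpy, scipy, OpenCV 4.12 (cv2) and the standard library are available. Lean on these libraries where they do the work, as an engineer would, in place of code of your own. Each camera call takes 0.05 s, during which the arm holds its last target. There are 200 camera calls.

## Working session

There is one attempt and no reset: what is moved stays moved. The work goes in short steps, Python scripts to look and compute and a tool call to move; the robot and the scene stay as the last step left them, time stands still between calls to the robot, and variables do not carry over. Pictures are saved under pics/ and viewed, at most 14 in all, crops included, and the job is handed in when it is done.

Besides the shell and the picture viewer there is one more tool, called after ">>>" in YAML: its name, and indented under it one key for each argument. apply_moves: Moves the arm, as the interface text tells. Its arguments: {"type":"object","properties":{"rows":{"type":"array"},"grip_force":{"type":"number"}},"required":["rows"]}

```bash
ls; mkdir -p pics
cat > h.py <<'E'
import numpy as np, cv2
from scipy.spatial.transform import Rotation as R
from plant import robot
def cam(s):
    o=np.array(s["orientation"],float)
    M=o if o.shape==(3,3) else (R.from_rotvec(o).as_matrix() if o.size==3 else R.from_quat(o).as_matrix())
    return np.array(s["mtx"]),np.array(s["eye"]),M
def ray(s,u,v,z):
    K,e,M=cam(s); d=np.linalg.inv(K)@[u,v,1]; d=M@[d[0],-d[1],-d[2]]
    return e+d*(z-e[2])/d[2]
def proj(s,p):
    K,e,M=cam(s); c=M.T@(np.array(p)-e); q=K@[c[0],-c[1],-c[2]]; return q[:2]/q[2]
E
python3 - <<'E'
from h import *
for n in("scene","top"):
    s=robot.snapshot(n); cv2.imwrite(f"pics/{n}0.png",s["frame"]); print({k:v for k,v in s.items() if k!="frame"})
    np.save(f"{n}0.npy",s,allow_pickle=True)
print(robot.get_state())
E
```

```text
pics
{'mtx': array([[465.53695221,   0.        , 312.68939324],
       [  0.        , 465.53695221, 232.12180464],
       [  0.        ,   0.        ,   1.        ]]), 'eye': array([0.07448302, 0.70119692, 0.98249764]), 'orientation': array([ 0.27770989, -1.02283972, -2.40768257])}
{'mtx': array([[501.61184389,   0.        , 321.52010469],
       [  0.        , 501.61184389, 245.48018111],
       [  0.        ,   0.        ,   1.        ]]), 'eye': array([ 0.3228869 , -0.0752169 ,  1.46301355]), 'orientation': array([ 0.11780383, -0.12460504, -1.57645492])}
{'time': 0.1, 'qpos': array([ 1.29210319,  0.46939966, -0.04858934,  1.53359755,  0.02409267,
        1.14100039, -0.08226087]), 'joint_velocities': array([-0.00059431, -0.00235   ,  0.0014636 , -0.00229743, -0.00081329,
        0.00039426, -0.00205095]), 'joint_torque': array([ 7.03495916e-04, -5.09170997e+01, -8.10570130e-02, -2.36826468e+01,
       -6.14149100e-02,  3.44733568e-02,  5.61831234e-05]), 'eef_pos': array([ 0.16674215, -0.65353089,  0.23256836]), 'eef_rot': array([-3.11532643e+00, -3.91225334e-01,  4.49055298e-04]), 'force': array([ 0.34227048, -0.68477623,  0.18862745]), 'wrist_torque': array([-0.04328568, -0.017043  , -0.02128144]), 'grip_force': 0.0, 'finger_gap': 0.08703326013337723}
```

View pics/scene0.png

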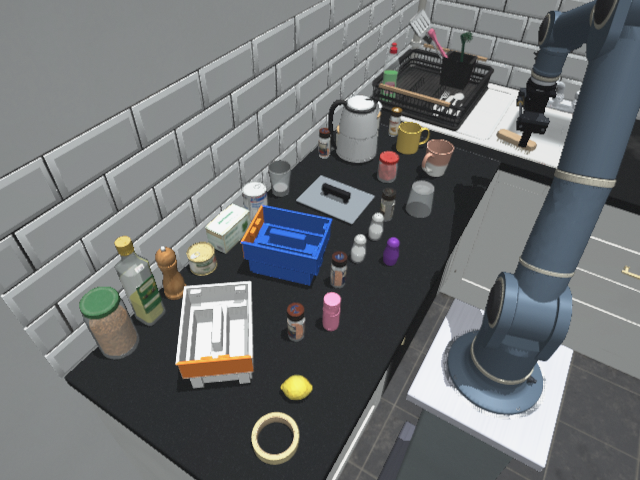

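View pics/top0.png

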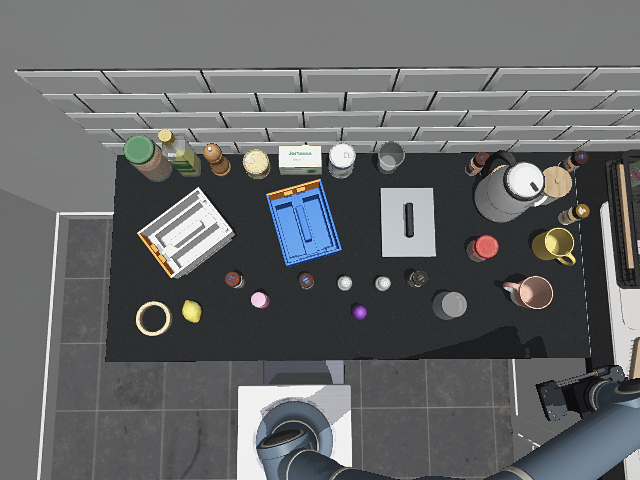

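The row in the top view: jar caps at (234,279), (306,280), (418,277); shakers at (345,283), (383,283). The lookalikes are pink (260,299), purple (360,312), and the rear jars at (478,163), (576,160), (574,213), which are not in the front row. I'll check this in a crop and measure.

```bash
cat >> h.py <<'E'
from scipy.optimize import minimize
def boxpts(x,y,a,boxes):
    P=[]
    for (L,W,z) in boxes:
        for sx,sy in((1,1),(1,-1),(-1,-1),(-1,1)): P.append([sx*L/2,sy*W/2,z])
    c,s=np.cos(a),np.sin(a); P=np.array(P); 
    return np.c_[x+c*P[:,0]-s*P[:,1], y+s*P[:,0]+c*P[:,1], P[:,2]]
TOTE=[(.202,.152,.124),(.202,.152,.062),(.174,.144,.06),(.174,.144,0)]
COVER=[(.208,.158,.012),(.208,.158,.006)]
def comp(mask,u,v):
    n,l=cv2.connectedComponents(mask.astype(np.uint8)); 
    k=l[v,u]; 
    if k==0:
        ys,xs=np.nonzero(l); i=np.argmin((xs-u)**2+(ys-v)**2); k=l[ys[i],xs[i]]
    return (l==k).astype(np.uint8)
def hullmask(m):
    c,_=cv2.findContours(m,cv2.RETR_EXTERNAL,cv2.CHAIN_APPROX_NONE)
    h=cv2.convexHull(np.vstack(c)); o=np.zeros((480*4,640*4),np.uint8); 
    o=np.zeros((480,640),np.uint8); cv2.fillConvexPoly(o,h,1); return o
def fit(views,boxes,x0,dz=0):
    # views: list of (snap,hull mask); soft IoU with subpixel polygons
    S=4
    tg=[cv2.resize(m,None,fx=S,fy=S,interpolation=cv2.INTER_NEAREST) for _,m in views]
    def cost(p):
        c=0; P=boxpts(*p,boxes); P[:,2]+=dz
        for (s,_),t in zip(views,tg):
            q=np.array([proj(s,k) for k in P]); q=((q+.5)*S).astype(np.int32)
            o=np.zeros_like(t); cv2.fillConvexPoly(o,cv2.convexHull(q.reshape(-1,1,2)),1)
            c+=np.logical_xor(o,t).sum()/t.sum()
        return c
    sim=np.array(x0)+np.array([[0,0,0],[.02,0,0],[0,.02,0],[0,0,.15]])
    r=minimize(cost,x0,method="Nelder-Mead",options=dict(initial_simplex=sim,xatol=1e-4,fatol=1e-5))
    return r.x,r.fun
def hsv(s): return cv2.cvtColor(s["frame"],cv2.COLOR_BGR2HSV)
E
python3 - <<'E'
from h import *
t=np.load("top0.npy",allow_pickle=True).item(); s=np.load("scene0.npy",allow_pickle=True).item()
for n,(u,v,z) in dict(j1=(234,279,.105),j2=(306,280,.105),j3=(418,277,.105),s1=(345,283,.088),s2=(383,283,.088),pink=(260,299,.105),purple=(360,312,.088),lemon=(192,311,.03),ring=(153,319,.01)).items(): print(n,ray(t,u,v,z).round(3))
for n,(u,v,z) in dict(j1=(296,308,.105),j2=(339,257,.105),j3=(388,193,.105),s1=(359,238,.088),s2=(377,215,.088)).items(): print(n,ray(s,u,v,z).round(3))
H=hsv(t);Hs=hsv(s)
col=lambda H:((H[...,0]>100)&(H[...,0]<125)&(H[...,1]>150)&(H[...,2]>60))|((H[...,0]>5)&(H[...,0]<20)&(H[...,1]>180)&(H[...,2]>120))
wh=lambda H:((H[...,1]<60)&(H[...,2]>110))|((H[...,0]>5)&(H[...,0]<20)&(H[...,1]>180)&(H[...,2]>120))
def run(n,masks,boxes,u0,z):
    m=[(a,hullmask(b)) for a,b in masks]; p=ray(t,*u0[:2],z)
    for k in ([0],[0,1]): print(n,[x for x in fit([m[i] for i in k],boxes,[p[0],p[1],u0[2]])],[m[i][1].sum() for i in k])
run("blue",[(t,comp(col(H),300,225)),(s,comp(col(Hs),285,260))],TOTE,(304,224,np.pi+.2),.124)
run("white",[(t,comp(wh(H),185,235)),(s,comp(wh(Hs),215,320))],TOTE,(186,232,2.5-np.pi),.124)
g=lambda H:(H[...,1]<70)&(H[...,2]>90)
run("cover",[(t,comp(g(H),395,200)),(s,comp(g(Hs),320,205))],COVER,(408,222,0),.01)
cv2.imwrite("pics/c1.png",cv2.resize(t["frame"][170:330,120:450],(792,384),interpolation=cv2.INTER_CUBIC))
E
```

```text
j1 [0.444 0.156 0.105]
j2 [ 0.44  -0.039  0.105]
j3 [ 0.445 -0.343  0.105]
s1 [ 0.432 -0.146  0.088]
s2 [ 0.431 -0.25   0.088]
pink [0.389 0.085 0.105]
purple [ 0.353 -0.185  0.088]
lemon [0.361 0.286 0.03 ]
ring [0.34  0.402 0.01 ]
j1 [0.442 0.162 0.105]
j2 [ 0.437 -0.031  0.105]
j3 [ 0.44  -0.335  0.105]
s1 [ 0.432 -0.136  0.088]
s2 [ 0.432 -0.247  0.088]
blue [array([ 0.6056788 , -0.02828946,  3.49189195]), np.float64(1.7925593276203031)] [np.uint64(1517)]
blue [array([ 0.59445413, -0.03229933,  3.4246287 ]), np.float64(1.8208773638779072)] [np.uint64(1517), np.uint64(5385)]
white [array([ 0.5764891 ,  0.29135651, -0.91291563]), np.float64(0.023363766926549037)] [np.uint64(4874)]
white [array([ 0.57567593,  0.29033596, -0.91741636]), np.float64(0.12118499521269321)] [np.uint64(4874), np.uint64(6750)]
cover [array([ 0.61737631, -0.33717882, -0.00314872]), np.float64(0.017580213903743317)] [np.uint64(3740)]
cover [array([ 6.16250557e-01, -3.36413720e-01, -2.98384587e-04]), np.float64(0.05712033892180951)] [np.uint64(3740), np.uint64(2146)]
```

View pics/c1.png

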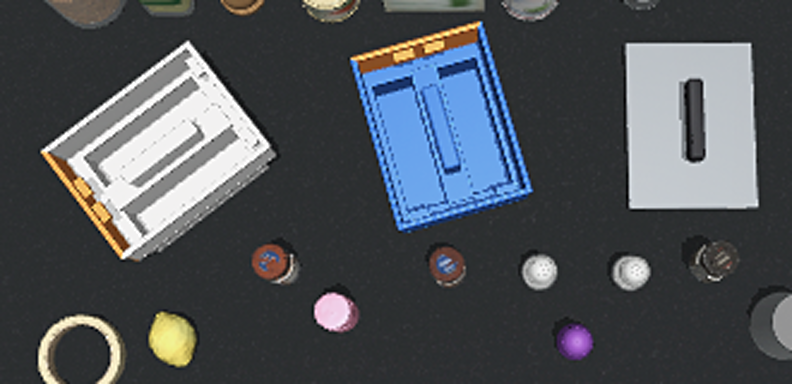

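The crop confirms it: jars with brown/black caps and clear bodies at three places, two whitish shakers, pink and purple lookalikes apart. Next: refit blue and refine the row blobs, and write a move planner.

```bash
cat >> h.py <<'E'
def psi(rv):
    M=R.from_rotvec(rv).as_matrix(); return np.arctan2(M[1,0],M[0,0])
def plan(wps,start=None):
    """wps: list of world [x,y,z,yaw]; prints shift rows for one call each, relative to the previous"""
    st=robot.get_state()
    if start is None:
        start=[*st["eef_pos"],psi(st["eef_rot"])]
    p=np.array(start,float)
    print("from",p.round(4))
    for w in wps:
        w=np.array(w,float); d=w[:3]-p[:3]; c,s=np.cos(p[3]),np.sin(p[3])
        t=np.array([c*d[0]+s*d[1], s*d[0]-c*d[1], -d[2]])*1000
        tr=-((w[3]-p[3]+np.pi/2)%np.pi-np.pi/2)
        t=t.round(1); tr=round(tr,3)
        n=max(np.linalg.norm(t)/50,abs(tr)/.15)
        print(w.round(3),"->",[*t.tolist(),tr],"rows>=%.1f"%n)
        x=t/1000; p=np.array([p[0]+c*x[0]+s*x[1],p[1]+s*x[0]-c*x[1],p[2]-x[2],p[3]-tr])
    return p
E
python3 - <<'E'
from h import *
t=np.load("top0.npy",allow_pickle=True).item(); s=np.load("scene0.npy",allow_pickle=True).item()
H=hsv(t);Hs=hsv(s)
col=lambda H:((H[...,0]>95)&(H[...,0]<128)&(H[...,1]>110)&(H[...,2]>40))|((H[...,0]>5)&(H[...,0]<20)&(H[...,1]>180)&(H[...,2]>120))
m=comp(col(H),310,235);ms=comp(col(Hs),285,260)
p=ray(t,304,224,.124)
print(m.sum(),fit([(t,hullmask(m))],TOTE,[p[0],p[1],3.43]),fit([(t,hullmask(m)),(s,hullmask(ms))],TOTE,[p[0],p[1],3.43]))
plan([[.45,-.3,.40,1.86-np.pi],[.52,-.06,.40,1.86-np.pi]])
E
```

```text
4189 (array([ 0.59838804, -0.03530177,  3.40790374]), np.float64(0.06024762325889896)) (array([ 0.59592274, -0.03199245,  3.40634846]), np.float64(0.09631621901780421))
from [ 0.1667 -0.6535  0.2326  0.2499]
[ 0.45  -0.3    0.4   -1.282] -> [361.9, -272.5, -167.4, np.float64(1.531)] rows>=10.2
[ 0.52  -0.06   0.4   -1.282] -> [-210.0, -135.6, -0.0, np.float64(0.0)] rows>=5.0
```

>>> apply_moves:
  rows:
    - [[0, 0, -100, 0.1, 1], [0, 0, -167.4, 0.3, 1], [100, -75, -167.4, 0.5, 1], [200, -150, -167.4, 0.7, 1], [361.9, -272.5, -167.4, 1.531, 1], [361.9, -272.5, -167.4, 1.531, 1], [361.9, -272.5, -167.4, 1.531, 1], [361.9, -272.5, -167.4, 1.531, 1], [361.9, -272.5, -167.4, 1.531, 1], [361.9, -272.5, -167.4, 1.531, 1]]

```text
time: 1.1
eef_pos: [0.3997, -0.3636, 0.3932]
eef_rot: [-2.644, 1.697, 0.001]
force: [1.1, -0.4, 0.9]
finger_gap: 0.087
grip_force: 0.0
```

>>> apply_moves:
  rows:
    - [[0, 0, 0, 0.1, 1], [0, 0, 0, 0, 1]]

```text
time: 1.3
eef_pos: [0.4001, -0.3636, 0.3931]
eef_rot: [2.653, -1.683, -0.001]
force: [-0.6, 0.2, -0.3]
finger_gap: 0.0868
grip_force: 0.0
```

Run:
```python
from h import *
st=robot.get_state(); print(st["time"],st["qpos"].round(3),st["eef_pos"],psi(st["eef_rot"]))
plan([[.50,-.08,.42,-1.3]])
```

```text
1.3 [ 0.69   0.148 -0.035  1.615  0.005  1.38  -2.047] [ 0.40008442 -0.36360979  0.39310989] -1.1307509430388567
from [ 0.4001 -0.3636  0.3931 -1.1308]
[ 0.5  -0.08  0.42 -1.3 ] -> [-214.0, -211.2, -26.9, np.float64(0.169)] rows>=6.0
```

```bash
sed -i 's|tr=-((w\[3\]-p\[3\]+np.pi/2)%np.pi-np.pi/2)|tr=-(w[3]-p[3])|; s|print(w.round(3),"->"|print(w.round(3),"q7=%.2f"%(w[3]-np.arctan2(w[1],w[0])-1.62),"->"|' h.py
python3 - <<'E'
from h import *
plan([[.44,-.1,.42,.3],[.50,-.06,.42,1.84]])
E
```

```text
from [ 0.4001 -0.3636  0.3931 -1.1308]
[ 0.44 -0.1   0.42  0.3 ] q7=-1.10 -> [-221.5, -148.4, -26.9, np.float64(-1.431)] rows>=9.5
[ 0.5  -0.06  0.42  1.84] q7=0.34 -> [69.2, -20.5, 0.0, np.float64(-1.54)] rows>=10.3
```

>>> apply_moves:
  rows:
    - [[-221.5, -148.4, -26.9, -1.431, 1], [-221.5, -148.4, -26.9, -1.431, 1], [-221.5, -148.4, -26.9, -1.431, 1], [-221.5, -148.4, -26.9, -1.431, 1], [-221.5, -148.4, -26.9, -1.431, 1], [-221.5, -148.4, -26.9, -1.431, 1], [-221.5, -148.4, -26.9, -1.431, 1], [-221.5, -148.4, -26.9, -1.431, 1], [-221.5, -148.4, -26.9, -1.431, 1], [-221.5, -148.4, -26.9, -1.431, 1]]

```text
time: 2.3
eef_pos: [0.4398, -0.1019, 0.4198]
eef_rot: [-3.106, -0.47, 0.001]
force: [-0.7, 0.0, 0.3]
finger_gap: 0.0867
grip_force: 0.0
```

>>> apply_moves:
  rows:
    - [[69, -20, 0, -1.54, 1], [69, -20, 0, -1.54, 1], [69, -20, 0, -1.54, 1], [69, -20, 0, -1.54, 1], [69, -20, 0, -1.54, 1], [69, -20, 0, -1.54, 1], [69, -20, 0, -1.54, 1], [69, -20, 0, -1.54, 1], [69, -20, 0, -1.54, 1], [69, -20, 0, -1.54, 1]]

```text
time: 3.3
eef_pos: [0.5, -0.0628, 0.4197]
eef_rot: [-1.95, -2.462, 0.001]
force: [0.7, 0.3, 1.0]
finger_gap: 0.087
grip_force: 0.0
```

>>> apply_moves:
  rows:
    - [[0, 0, 0, 0, 1], [0, 0, 0, 0, 1]]

```text
time: 3.5
eef_pos: [0.5001, -0.0628, 0.42]
eef_rot: [-1.962, -2.453, 0.0]
force: [-0.7, -0.1, 0.0]
finger_gap: 0.087
grip_force: 0.0
```

Run:
```python
from h import *
s=robot.snapshot("wrist"); cv2.imwrite("pics/w1.png",s["frame"]); np.save("w1.npy",s,allow_pickle=True); print(s["mtx"],s["eye"])
st=robot.get_state(); print(st["qpos"].round(3),st["eef_pos"],psi(st["eef_rot"]))
```

```text
[[430.5903169    0.         319.61005178]
 [  0.         430.5903169  237.36453205]
 [  0.           0.           1.        ]] [0.48144828 0.01389254 0.57111118]
[ 0.438  0.098 -0.434  1.621  0.042  1.432  0.222] [ 0.50016088 -0.06279849  0.42002666] 1.7928187787843277
```

View pics/w1.png

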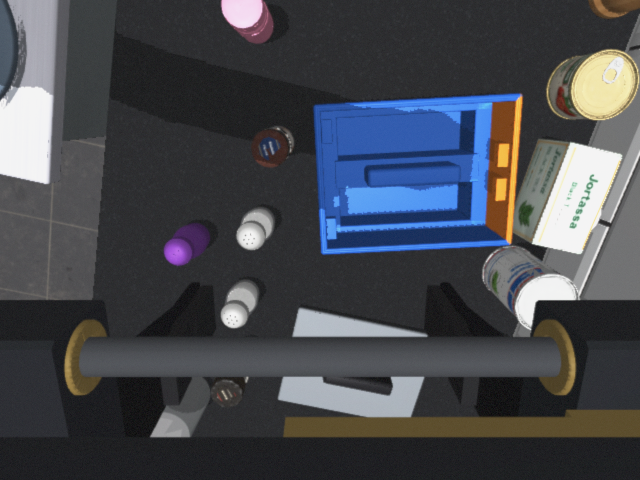

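The wrist view shows the jar 2 cap at (268,148), shaker tops at (251,236) and (235,317), purple at (179,250), and the blue tote's rim corners at (316,105), (521,95), (513,246), (323,253).

Run:
```python
from h import *
s=np.load("w1.npy",allow_pickle=True).item()
C=np.array([ray(s,u,v,.124)[:2] for u,v in((316,105),(521,95),(513,246),(323,253))]); print(C.round(4),np.linalg.norm(np.diff(C,axis=0,append=C[:1]),axis=1).round(4),C.mean(0))
H=hsv(s)
col=((H[...,0]>95)&(H[...,0]<128)&(H[...,1]>110)&(H[...,2]>40))|((H[...,0]>5)&(H[...,0]<20)&(H[...,1]>180)&(H[...,2]>120))
m=hullmask(comp(col,400,150)); print(fit([(s,m)],TOTE,[.597,-.033,3.4]))
for n,u,v,z in(("j2",268,148,.105),("s1",251,236,.088),("s2",235,317,.088),("j3",227,393,.105),("pink",246,10,.105)): print(n,ray(s,u,v,z).round(4))
cv2.imwrite("pics/c2.png",cv2.resize(s["frame"][110:340,150:330],(626,800//1)) if 0 else cv2.resize(s["frame"][110:340,150:330],None,fx=2.6,fy=2.6,interpolation=cv2.INTER_CUBIC))
```

```text
[[ 0.477   0.0182]
 [ 0.6722  0.0719]
 [ 0.7183 -0.0778]
 [ 0.5182 -0.1312]] [0.2025 0.1567 0.2071 0.155 ] [ 0.5964311  -0.02974164]
(array([ 0.59249179, -0.02660145,  3.41621725]), np.float64(0.055131713008611055))
j2 [ 0.4365 -0.0356  0.105 ]
s1 [ 0.4345 -0.1411  0.088 ]
s2 [ 0.4336 -0.2483  0.088 ]
j3 [ 0.443  -0.3458  0.105 ]
pink [0.3908 0.0898 0.105 ]
```

View pics/c2.png

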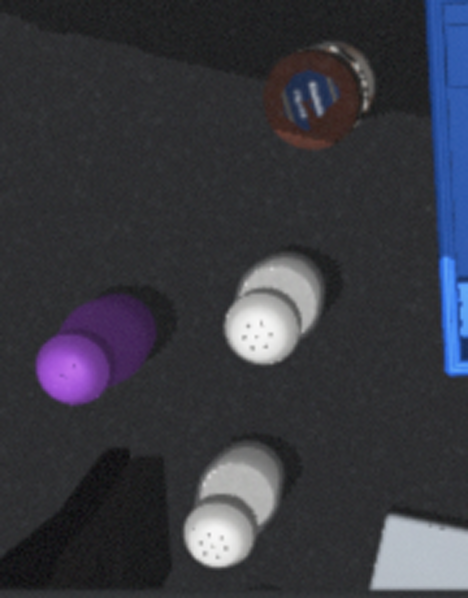

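Run:
```python
from h import *
plan([[.437,-.036,.22,3.1],[.437,-.036,.22,3.41],[.437,-.036,.072,3.41],[.437,-.036,.072,1.84]],)
```

```text
from [ 0.5002 -0.0628  0.42    1.7928]
[ 0.437 -0.036  0.22   3.1  ] q7=1.56 -> [40.0, -55.7, 200.0, np.float64(-1.307)] rows>=8.7
[ 0.437 -0.036  0.22   3.41 ] q7=1.87 -> [0.0, 0.0, 0.0, np.float64(-0.31)] rows>=2.1
[ 0.437 -0.036  0.072  3.41 ] q7=1.87 -> [0.0, 0.0, 148.0, np.float64(-0.0)] rows>=3.0
[ 0.437 -0.036  0.072  1.84 ] q7=0.30 -> [0.0, 0.0, 0.0, np.float64(1.57)] rows>=10.5
```

>>> apply_moves:
  rows:
    - [[40, -55.7, 200, -1.307, 1], [40, -55.7, 200, -1.307, 1], [40, -55.7, 200, -1.307, 1], [40, -55.7, 200, -1.307, 1], [40, -55.7, 200, -1.307, 1], [40, -55.7, 200, -1.307, 1], [40, -55.7, 200, -1.307, 1], [40, -55.7, 200, -1.307, 1], [40, -55.7, 200, -1.307, 1], [40, -55.7, 200, -1.307, 1]]

```text
time: 4.55
eef_pos: [0.4371, -0.0362, 0.2202]
eef_rot: [0.065, 3.141, 0.0]
force: [0.4, 0.8, -0.4]
finger_gap: 0.0867
grip_force: 0.0
```

>>> apply_moves:
  rows:
    - [[0, 0, 0, -0.31, 1], [0, 0, 0, -0.31, 1], [0, 0, 0, -0.31, 1], [0, 0, 0, -0.31, 1]]

```text
time: 4.95
eef_pos: [0.4371, -0.0362, 0.2203]
eef_rot: [-0.417, 3.114, 0.0]
force: [0.1, 0.1, -0.9]
finger_gap: 0.0868
grip_force: 0.0
```

Run:
```python
from h import *
s=robot.snapshot("wrist"); cv2.imwrite("pics/w2.png",s["frame"]); np.save("w2.npy",s,allow_pickle=True)
st=robot.get_state(); print(st["qpos"].round(3),st["eef_pos"],psi(st["eef_rot"]), proj(s,[.437,-.036,.105]))
```

```text
[ 0.541  0.138 -0.6    2.053  0.094  0.976  1.73 ] [ 0.43707526 -0.03621371  0.2202267 ] -2.874846337926153 [317.89280919 237.71569413]
```

View pics/w2.png

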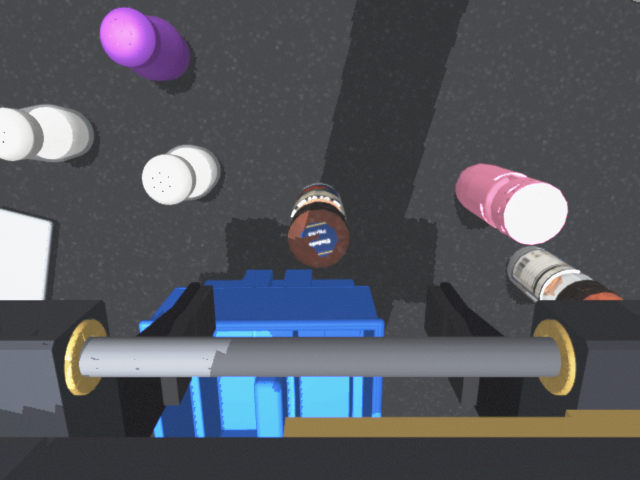

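The wrist view shows the cap centred at (319,238) and my estimate projects to (318,238), so the position holds. Grasping.

>>> apply_moves:
  rows:
    - [[0, 0, 40, 0, 1], [0, 0, 80, 0, 1], [0, 0, 115, 0, 1], [0, 0, 140, 0, 1], [0, 0, 148, 0, 1], [0, 0, 148, 0, 1]]
  grip_force: 15

```text
time: 5.6
eef_pos: [0.4367, -0.036, 0.0716]
eef_rot: [0.422, -3.111, -0.001]
force: [-0.3, -0.9, 0.8]
finger_gap: 0.0868
grip_force: 0.0
```

>>> apply_moves:
  rows:
    - [[0, 0, 0, 0, 0.3], [0, 0, 0, 0, 0.3], [0, 0, 0, 0, 0.3], [0, 0, 0, 0, 0.3], [0, 0, 0, 0, 0.3], [0, 0, 0, 0, 0.3], [0, 0, 0, 0, 0.3]]

```text
time: 6.3
eef_pos: [0.4371, -0.0363, 0.0723]
eef_rot: [-0.424, 3.113, -0.0]
force: [0.0, 0.3, 0.3]
finger_gap: 0.0406
grip_force: 15.0
```

>>> apply_moves:
  rows:
    - [[0, 0, -20, 0, 0.3], [0, 0, -50, 0, 0.3], [0, 0, -90, 0, 0.3], [0, 0, -130, 0, 0.3], [0, 0, -170, 0, 0.3], [0, 0, -190, 0, 0.3], [0, 0, -190, 0, 0.3]]

```text
time: 7.0
eef_pos: [0.4387, -0.0361, 0.2649]
eef_rot: [-0.423, 3.107, -0.004]
force: [0.4, 0.5, -1.4]
finger_gap: 0.0402
grip_force: 15.0
```

Run:
```python
from h import *
from math import *
c=np.array([.5965,-.031]);a=3.41
f=lambda x,y:(c+[x*cos(a)-y*sin(a),x*sin(a)+y*cos(a)]).round(4)
for p in((.038,-.0405),(-.038,-.0405),(0,.0405)):print(p,f(*p))
g=f(.038,-.0405)
s=robot.get_state();p=psi(s["eef_rot"])%(2*np.pi)
plan([[*g,.262,2.1],[*g,.262,1.84],[*g,.077,1.84]],[*s["eef_pos"],p])
```

```text
(0.038, -0.0405) [ 0.5491 -0.002 ]
(-0.038, -0.0405) [0.6224 0.0181]
(0, 0.0405) [ 0.6072 -0.07  ]
from [ 0.4387 -0.0361  0.2649  3.4122]
[ 5.49e-01 -2.00e-03  2.62e-01  2.10e+00] q7=0.48 -> [-115.5, 3.4, 2.9, np.float64(1.312)] rows>=8.7
[ 0.549 -0.002  0.262  1.84 ] q7=0.22 -> [0.0, -0.0, 0.0, np.float64(0.26)] rows>=1.7
[ 0.549 -0.002  0.077  1.84 ] q7=0.22 -> [-0.0, -0.0, 185.0, np.float64(0.0)] rows>=3.7
```

>>> apply_moves:
  rows:
    - [[-115.5, 3.4, 2.9, 1.312, 0.3], [-115.5, 3.4, 2.9, 1.312, 0.3], [-115.5, 3.4, 2.9, 1.312, 0.3], [-115.5, 3.4, 2.9, 1.312, 0.3], [-115.5, 3.4, 2.9, 1.312, 0.3], [-115.5, 3.4, 2.9, 1.312, 0.3], [-115.5, 3.4, 2.9, 1.312, 0.3], [-115.5, 3.4, 2.9, 1.312, 0.3], [-115.5, 3.4, 2.9, 1.312, 0.3], [-115.5, 3.4, 2.9, 1.312, 0.3]]

```text
time: 8.0
eef_pos: [0.5464, -0.0019, 0.2572]
eef_rot: [-1.56, -2.723, 0.003]
force: [-0.2, 0.3, 0.7]
finger_gap: 0.0405
grip_force: 15.0
```

>>> apply_moves:
  rows:
    - [[0, 0, 0, 0.1, 0.3], [0, 0, 0, 0.26, 0.3], [0, 0, 0, 0.26, 0.3], [0, 0, 0, 0.26, 0.3]]

```text
time: 8.4
eef_pos: [0.547, -0.0019, 0.2584]
eef_rot: [-1.896, -2.503, 0.002]
force: [-0.7, 0.5, -1.0]
finger_gap: 0.0406
grip_force: 15.0
```

Run:
```python
from h import *
from math import *
s=robot.snapshot("wrist"); 
st=robot.get_state(); print(st["eef_pos"],psi(st["eef_rot"]))
c=np.array([.5965,-.031]);a=3.41
f=s["frame"].copy()
for x,y,z in [(.101,.076,.124),(.101,-.076,.124),(-.101,-.076,.124),(.05,.01,.112),(.05,-.01,.112),(-.05,.01,.112),(-.05,-.01,.112),(.038,-.0405,.004)]:
    q=proj(s,[c[0]+x*cos(a)-y*sin(a),c[1]+x*sin(a)+y*cos(a),z]); cv2.circle(f,tuple(int(round(k)) for k in q),3,(0,0,255),1)
cv2.imwrite("pics/w3.png",f); np.save("w3.npy",s,allow_pickle=True)
plan([[.5491,-.002,.22,1.84],[.5491,-.002,.078,1.84]])
```

```text
[ 0.54712033 -0.00191809  0.25863051] 1.844465008738766
from [ 0.5471 -0.0019  0.2586  1.8445]
[ 0.549 -0.002  0.22   1.84 ] q7=0.22 -> [-0.6, 1.9, 38.6, np.float64(0.004)] rows>=0.8
[ 0.549 -0.002  0.078  1.84 ] q7=0.22 -> [-0.0, -0.0, 142.0, np.float64(0.0)] rows>=2.8
```

View pics/w3.png

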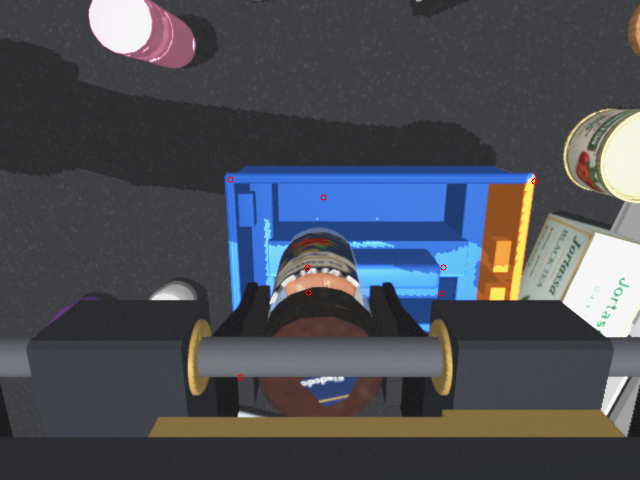

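Predicted rim corners (230,179) and (532,181) sit on the tote's outer rim edge, so the tote pose holds. Lowering the jar.

>>> apply_moves:
  rows:
    - [[-0.5, 1.6, 30, 0.004, 0.3], [-0.5, 1.6, 60, 0.004, 0.3], [-0.5, 1.6, 90, 0.004, 0.3], [-0.5, 1.6, 120, 0.004, 0.3], [-0.5, 1.6, 145, 0.004, 0.3], [-0.5, 1.6, 165, 0.004, 0.3], [-0.5, 1.6, 175, 0.004, 0.3], [-0.5, 1.6, 181, 0.004, 0.3], [-0.5, 1.6, 182, 0.004, 0.3], [-0.5, 1.6, 182, 0.004, 0.3]]

```text
time: 9.45
eef_pos: [0.5498, -0.002, 0.078]
eef_rot: [1.906, 2.496, 0.001]
force: [0.5, 0.2, -0.5]
finger_gap: 0.0406
grip_force: 15.0
```

>>> apply_moves:
  rows:
    - [[0, 0, 0, 0, 0.62], [0, 0, 0, 0, 0.62], [0, 0, 0, 0, 0.62], [0, 0, 0, 0, 0.62]]

```text
time: 9.85
eef_pos: [0.5494, -0.002, 0.0777]
eef_rot: [1.907, 2.496, 0.001]
force: [-1.0, 0.3, -0.6]
finger_gap: 0.053
grip_force: 0.0
```

>>> apply_moves:
  rows:
    - [[0, 0, -30, 0, 0.62], [0, 0, -70, 0, 0.62], [0, 0, -110, 0, 0.62], [0, 0, -150, 0, 1], [0, 0, -182, 0, 1], [0, 0, -182, 0, 1], [0, 0, -182, 0, 1]]

```text
time: 10.55
eef_pos: [0.5492, -0.0021, 0.26]
eef_rot: [1.907, 2.495, 0.001]
force: [0.6, 0.8, -0.6]
finger_gap: 0.0783
grip_force: 0.0
```

Run:
```python
from h import *
s=robot.snapshot("wrist"); np.save("w4.npy",s,allow_pickle=True); t=robot.snapshot("top"); np.save("t4.npy",t,allow_pickle=True)
cv2.imwrite("pics/w4.png",np.hstack([s["frame"][150:450,200:600],cv2.resize(t["frame"][170:320,220:420],None,fx=2,fy=2)]))
st=robot.get_state(); print(st["eef_pos"],psi(st["eef_rot"]))
j=[.443,.1585]
plan([[*j,.22,1.84],[*j,.22,3.41],[*j,.072,3.41]])
```

```text
[ 0.54826694 -0.00222506  0.25814045] 1.8365603565143858
from [ 0.5483 -0.0022  0.2581  1.8366]
[0.443 0.158 0.22  1.84 ] q7=-0.12 -> [182.7, -59.4, 38.1, np.float64(-0.003)] rows>=3.9
[0.443 0.158 0.22  3.41 ] q7=1.45 -> [0.0, 0.0, 0.0, np.float64(-1.57)] rows>=10.5
[0.443 0.158 0.072 3.41 ] q7=1.45 -> [-0.0, 0.0, 148.0, np.float64(-0.0)] rows>=3.0
```

View pics/w4.png

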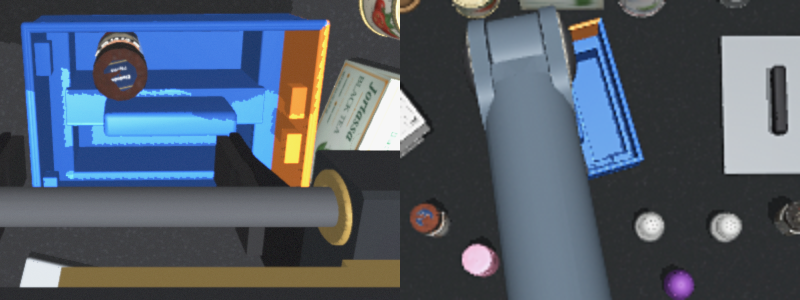

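Run:
```python
from h import *
plan([[.4415,.158,.22,1.84],[.4415,.158,.072,1.84],[.4415,.158,.262,1.84],[.6224,.0181,.262,1.84],[.6224,.0181,.078,1.84],[.6224,.0181,.26,1.84]],[.5492,-.002,.2594,1.84])
```

```text
from [ 0.5492 -0.002   0.2594  1.84  ]
[0.442 0.158 0.22  1.84 ] q7=-0.12 -> [182.9, -61.3, 39.4, np.float64(-0.0)] rows>=3.9
[0.442 0.158 0.072 1.84 ] q7=-0.12 -> [-0.0, 0.0, 148.0, np.float64(-0.0)] rows>=3.0
[0.442 0.158 0.262 1.84 ] q7=-0.12 -> [-0.0, 0.0, -190.0, np.float64(-0.0)] rows>=3.8
[0.622 0.018 0.262 1.84 ] q7=0.19 -> [-183.0, 137.2, -0.0, np.float64(-0.0)] rows>=4.6
[0.622 0.018 0.078 1.84 ] q7=0.19 -> [0.0, 0.0, 184.0, np.float64(-0.0)] rows>=3.7
[0.622 0.018 0.26  1.84 ] q7=0.19 -> [0.0, 0.0, -182.0, np.float64(-0.0)] rows>=3.6
```

>>> apply_moves:
  rows:
    - [[182, -59, 39, 0, 1], [182, -59, 39, 0, 1], [182, -59, 39, 0, 1], [182, -59, 39, 0, 1], [182, -59, 39, 0, 1], [182, -59, 39, 0, 1]]

```text
time: 11.25
eef_pos: [0.4433, 0.1583, 0.2192]
eef_rot: [-1.903, -2.498, 0.004]
force: [1.0, -0.0, 0.0]
finger_gap: 0.0872
grip_force: 0.0
```

Run:
```python
from h import *
s=robot.snapshot("wrist"); np.save("w5.npy",s,allow_pickle=True)
st=robot.get_state(); print(st["eef_pos"],psi(st["eef_rot"]))
q=proj(s,[.4415,.158,.105]); print(q)
f=s["frame"]; H=hsv(s); u,v=q.round().astype(int)
m=((H[...,2]>25)&(((H[...,0]<15)|(H[...,0]>170))&(H[...,1]>90))).astype(np.uint8)
print(H[v-15:v+16:6,u-15:u+16:6].reshape(-1,3)[::5])
cv2.circle(f,(u,v),2,(0,255,0),-1)
cv2.imwrite("pics/w5.png",cv2.resize(f[max(v-110,0):v+110,u-200:u+200],None,fx=2,fy=2))
```

```text
[0.44435308 0.15734681 0.21949268] 1.8363781232370988
[318.85530254 238.16522333]
[[  7 152  77]
 [109 140  60]
 [  7 136  73]
 [  8 148  67]
 [  7 142  72]
 [  6 137  69]
 [171  47  38]
 [  7 145  65]]
```

View pics/w5.png

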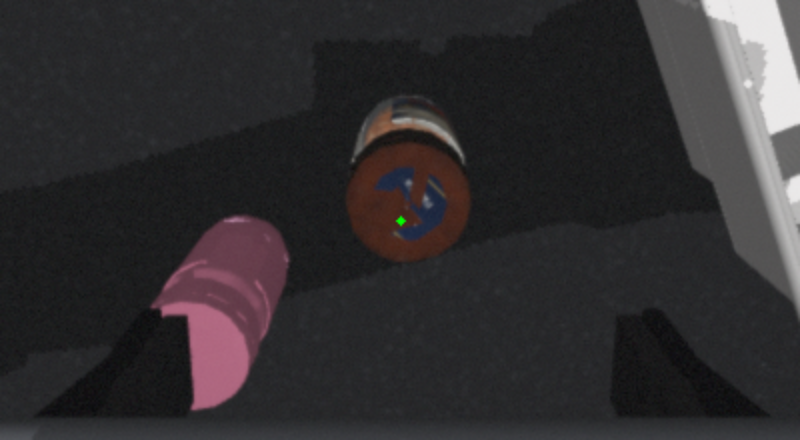

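Cap centre lies at about (323,229) in the full frame against a predicted (319,238), so jar 1 is at about (0.4425, 0.1645). I'll correct by 7 mm and continue through to the placing.

>>> apply_moves:
  rows:
    - [[7, 0.5, 20, 0, 1], [7, 0.5, 60, 0, 1], [7, 0.5, 100, 0, 1], [7, 0.5, 130, 0, 1], [7, 0.5, 145, 0, 1], [7, 0.5, 148, 0, 1], [7, 0.5, 148, 0, 1]]

```text
time: 12.0
eef_pos: [0.4437, 0.1639, 0.072]
eef_rot: [-1.91, -2.494, 0.001]
force: [-0.2, 0.3, -0.7]
finger_gap: 0.0867
grip_force: 0.0
```

>>> apply_moves:
  rows:
    - [[0, 0, 0, 0, 0.3], [0, 0, 0, 0, 0.3], [0, 0, 0, 0, 0.3], [0, 0, 0, 0, 0.3], [0, 0, 0, 0, 0.3], [0, 0, 0, 0, 0.3], [0, 0, 0, 0, 0.3]]

```text
time: 12.7
eef_pos: [0.4431, 0.165, 0.0724]
eef_rot: [1.907, 2.496, 0.0]
force: [-0.4, 0.8, 0.5]
finger_gap: 0.0402
grip_force: 15.0
```

>>> apply_moves:
  rows:
    - [[0, 0, -20, 0, 0.3], [0, 0, -50, 0, 0.3], [0, 0, -90, 0, 0.3], [0, 0, -130, 0, 0.3], [0, 0, -170, 0, 0.3], [0, 0, -190, 0, 0.3], [0, 0, -190, 0, 0.3]]

```text
time: 13.4
eef_pos: [0.4445, 0.1658, 0.2652]
eef_rot: [1.905, 2.493, 0.008]
force: [0.2, -0.2, -0.7]
finger_gap: 0.0405
grip_force: 15.0
```

>>> apply_moves:
  rows:
    - [[-30, 21, 0, 0, 0.3], [-65, 46, 0, 0, 0.3], [-100, 71, 0, 0, 0.3], [-135, 96, 0, 0, 0.3], [-165, 117, 0, 0, 0.3], [-180, 128, 0, 0, 0.3], [-189, 134.5, 0, 0, 0.3], [-189, 134.5, 0, 0, 0.3], [-189, 134.5, 0, 0, 0.3], [-189, 134.5, 0, 0, 0.3]]

```text
time: 14.4
eef_pos: [0.6215, 0.0195, 0.2623]
eef_rot: [-1.904, -2.498, 0.0]
force: [0.7, -0.0, -0.5]
finger_gap: 0.0403
grip_force: 15.0
```

Run:
```python
from h import *
st=robot.get_state(); print(st["eef_pos"],psi(st["eef_rot"]),st["finger_gap"])
s=robot.snapshot("wrist");cv2.imwrite("pics/w6.png",cv2.resize(s["frame"],(480,360)))
```

```text
[0.6214507  0.0194889  0.26225295] 1.8389085500358362 0.04026256973651225
```

View pics/w6.png

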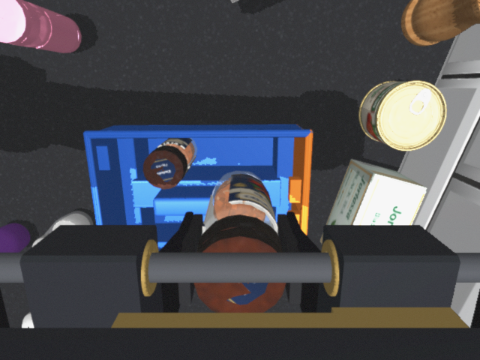

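>>> apply_moves:
  rows:
    - [[-1, 0.5, 30, 0, 0.3], [-1, 0.5, 60, 0, 0.3], [-1, 0.5, 90, 0, 0.3], [-1, 0.5, 120, 0, 0.3], [-1, 0.5, 145, 0, 0.3], [-1, 0.5, 165, 0, 0.3], [-1, 0.5, 177, 0, 0.3], [-1, 0.5, 183, 0, 0.3], [-1, 0.5, 184, 0, 0.3], [-1, 0.5, 184, 0, 0.3]]

```text
time: 15.45
eef_pos: [0.6238, 0.0173, 0.0793]
eef_rot: [1.907, 2.495, 0.002]
force: [0.7, 0.0, -0.9]
finger_gap: 0.0402
grip_force: 15.0
```

>>> apply_moves:
  rows:
    - [[0, 0, 0, 0, 0.62], [0, 0, 0, 0, 0.62], [0, 0, 0, 0, 0.62], [0, 0, 0, 0, 0.62]]

```text
time: 15.85
eef_pos: [0.6235, 0.0171, 0.0788]
eef_rot: [1.907, 2.496, 0.001]
force: [-0.0, -0.4, 0.6]
finger_gap: 0.053
grip_force: 0.0
```

>>> apply_moves:
  rows:
    - [[0, 0, -30, 0, 0.62], [0, 0, -70, 0, 0.62], [0, 0, -110, 0, 0.62], [0, 0, -150, 0, 1], [0, 0, -184, 0, 1], [0, 0, -184, 0, 1], [0, 0, -184, 0, 1], [0, 0, -184, 0, 1]]

```text
time: 16.65
eef_pos: [0.6223, 0.0168, 0.2609]
eef_rot: [-1.906, -2.495, 0.003]
force: [0.8, -0.6, -1.2]
finger_gap: 0.0839
grip_force: 0.0
```

Run:
```python
from h import *
st=robot.get_state(); print(st["eef_pos"],psi(st["eef_rot"]),st["finger_gap"])
plan([[.442,-.343,.26,1.0],[.442,-.343,.22,1.0]])
```

```text
[0.62234083 0.01683492 0.2609259 ] 1.836534723416099 0.08385173162442505
from [0.6223 0.0168 0.2609 1.8365]
[ 0.442 -0.343  0.26   1.   ] q7=0.04 -> [-299.8, -268.5, 0.9, np.float64(0.837)] rows>=8.0
[ 0.442 -0.343  0.22   1.   ] q7=0.04 -> [-0.0, 0.0, 40.0, np.float64(-0.0)] rows>=0.8
```

Run:
```python
from h import *
plan([[.443,-.3435,.26,1.84],[.443,-.3435,.22,1.84]])
```

```text
from [0.6223 0.0168 0.2609 1.8365]
[ 0.443 -0.344  0.26   1.84 ] q7=0.88 -> [-300.6, -267.7, 0.9, np.float64(-0.003)] rows>=8.1
[ 0.443 -0.344  0.22   1.84 ] q7=0.88 -> [0.0, 0.0, 40.0, np.float64(-0.0)] rows>=0.8
```

>>> apply_moves:
  rows:
    - [[-300.5, -267.5, 10, 0, 1], [-300.5, -267.5, 20, 0, 1], [-300.5, -267.5, 30, 0, 1], [-300.5, -267.5, 40, 0, 1], [-300.5, -267.5, 40, 0, 1], [-300.5, -267.5, 40, 0, 1], [-300.5, -267.5, 40, 0, 1], [-300.5, -267.5, 40, 0, 1], [-300.5, -267.5, 40, 0, 1], [-300.5, -267.5, 40, 0, 1]]

```text
time: 17.65
eef_pos: [0.442, -0.3443, 0.2204]
eef_rot: [-1.911, -2.489, 0.0]
force: [-0.1, 0.5, -0.1]
finger_gap: 0.0874
grip_force: 0.0
```

>>> apply_moves:
  rows:
    - [[0, 0, 0, 0, 1], [0, 0, 0, 0, 1], [0, 0, 0, 0, 1], [0, 0, 0, 0, 1]]

```text
time: 18.05
eef_pos: [0.4447, -0.3421, 0.2225]
eef_rot: [1.905, 2.498, 0.0]
force: [-0.1, 0.2, -0.1]
finger_gap: 0.0868
grip_force: 0.0
```

Run:
```python
from h import *
s=robot.snapshot("wrist"); np.save("w7.npy",s,allow_pickle=True)
t=robot.snapshot("top"); np.save("t7.npy",t,allow_pickle=True)
st=robot.get_state(); print(st["eef_pos"],psi(st["eef_rot"]))
q=proj(s,[.443,-.3435,.105]); print(q)
f=s["frame"].copy(); u,v=q.round().astype(int)
cv2.circle(f,(u,v),2,(0,255,0),-1)
cv2.imwrite("pics/w7.png",np.hstack([cv2.resize(f[v-100:v+100,u-100:u+100],None,fx=2,fy=2),cv2.resize(t["frame"][170:370,200:400],None,fx=2,fy=2)]))
```

```text
[ 0.44441878 -0.34259458  0.22246733] 1.8376586230707141
[318.14208481 238.27848411]
```

View pics/w7.png

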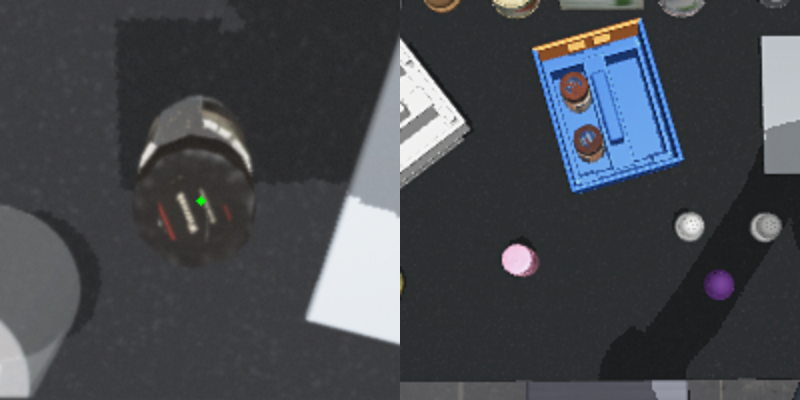

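Jar 3's cap is within about 3 mm of the prediction, the top view shows both jars standing in one bay. Taking jar 3.

>>> apply_moves:
  rows:
    - [[-2, -2.5, 20, 0, 1], [-2, -2.5, 60, 0, 1], [-2, -2.5, 100, 0, 1], [-2, -2.5, 130, 0, 1], [-2, -2.5, 145, 0, 1], [-2, -2.5, 149, 0, 1], [-2, -2.5, 149, 0, 1], [-2, -2.5, 149, 0, 1]]

```text
time: 18.95
eef_pos: [0.443, -0.3462, 0.0745]
eef_rot: [1.906, 2.494, 0.0]
force: [0.4, -0.8, -0.1]
finger_gap: 0.0872
grip_force: 0.0
```

>>> apply_moves:
  rows:
    - [[0, 0, 0, 0, 0.3], [0, 0, 0, 0, 0.3], [0, 0, 0, 0, 0.3], [0, 0, 0, 0, 0.3], [0, 0, 0, 0, 0.3], [0, 0, 0, 0, 0.3], [0, 0, 0, 0, 0.3]]

```text
time: 19.65
eef_pos: [0.4422, -0.3457, 0.0733]
eef_rot: [1.907, 2.496, 0.0]
force: [-0.2, 0.7, -0.4]
finger_gap: 0.0403
grip_force: 15.0
```

>>> apply_moves:
  rows:
    - [[0, 0, -20, 0, 0.3], [0, 0, -50, 0, 0.3], [0, 0, -90, 0, 0.3], [0, 0, -130, 0, 0.3], [0, 0, -170, 0, 0.3], [0, 0, -190, 0, 0.3], [0, 0, -190, 0, 0.3]]

```text
time: 20.35
eef_pos: [0.4436, -0.3466, 0.2667]
eef_rot: [1.903, 2.491, 0.0]
force: [0.3, 0.5, -1.4]
finger_gap: 0.0402
grip_force: 15.0
```

>>> apply_moves:
  rows:
    - [[25, 26, 0, 0, 0.3], [55, 58, 0, 0, 0.3], [85, 90, 0, 0, 0.3], [115, 121, 0, 0, 0.3], [145, 152, 0, 0, 0.3], [175, 184, 0, 0, 0.3], [200, 210, 0, 0, 0.3], [215, 226, 0, 0, 0.3], [221.5, 233, 0, 0, 0.3], [221.5, 233, 0, 0, 0.3]]

```text
time: 21.35
eef_pos: [0.6084, -0.0697, 0.2616]
eef_rot: [-1.903, -2.496, 0.002]
force: [-0.8, -0.6, -1.1]
finger_gap: 0.0404
grip_force: 15.0
```

>>> apply_moves:
  rows:
    - [[0, 0, 0, 0, 0.3], [0, 0, 0, 0, 0.3], [0, 0, 0, 0, 0.3]]

```text
time: 21.65
eef_pos: [0.6083, -0.0725, 0.2633]
eef_rot: [1.91, 2.494, -0.001]
force: [1.5, 0.4, -1.3]
finger_gap: 0.0404
grip_force: 15.0
```

Run:
```python
from h import *
plan([[.6072,-.07,.26,1.84],[.6072,-.07,.079,1.84]])
```

```text
from [ 0.6083 -0.0725  0.2633  1.8341]
[ 0.607 -0.07   0.26   1.84 ] q7=0.33 -> [2.7, -0.4, 3.3, np.float64(-0.006)] rows>=0.1
[ 0.607 -0.07   0.079  1.84 ] q7=0.33 -> [0.0, 0.0, 181.0, np.float64(0.0)] rows>=3.6
```

>>> apply_moves:
  rows:
    - [[1, 0, 20, 0, 0.3], [1, 0, 40, 0, 0.3], [1, 0, 40, 0, 0.3], [1, 0, 40, 0, 0.3], [1, 0, 40, 0, 0.3], [1, 0, 40, 0, 0.3]]

```text
time: 22.25
eef_pos: [0.6092, -0.07, 0.2246]
eef_rot: [1.907, 2.494, 0.002]
force: [0.4, 0.2, -1.4]
finger_gap: 0.0404
grip_force: 15.0
```

Run:
```python
from h import *
plan([[.6072,-.07,.079,1.84]])
```

```text
from [ 0.6092 -0.07    0.2246  1.8363]
[ 0.607 -0.07   0.079  1.84 ] q7=0.33 -> [0.5, -1.9, 145.6, np.float64(-0.004)] rows>=2.9
```

>>> apply_moves:
  rows:
    - [[0, -1, 25, 0, 0.3], [0, -1, 50, 0, 0.3], [0, -1, 75, 0, 0.3], [0, -1, 100, 0, 0.3], [0, -1, 120, 0, 0.3], [0, -1, 135, 0, 0.3], [0, -1, 142, 0, 0.3], [0, -1, 145, 0, 0.3], [0, -1, 145, 0, 0.3]]

```text
time: 23.15
eef_pos: [0.6081, -0.0701, 0.0788]
eef_rot: [1.907, 2.496, 0.001]
force: [0.1, -0.6, -0.8]
finger_gap: 0.0405
grip_force: 15.0
```

>>> apply_moves:
  rows:
    - [[0, 0, 0, 0, 0.62], [0, 0, 0, 0, 0.62], [0, 0, 0, 0, 0.62], [0, 0, 0, 0, 0.62]]

```text
time: 23.55
eef_pos: [0.6079, -0.0701, 0.0788]
eef_rot: [1.907, 2.495, 0.001]
force: [0.4, -0.4, 0.0]
finger_gap: 0.0533
grip_force: 0.0
```

>>> apply_moves:
  rows:
    - [[0, 0, -30, 0, 0.62], [0, 0, -70, 0, 0.62], [0, 0, -110, 0, 0.62], [0, 0, -150, 0, 1], [0, 0, -190, 0, 1], [0, 0, -240, 0, 1], [0, 0, -290, 0, 1], [0, 0, -300, 0, 1], [0, 0, -300, 0, 1], [0, 0, -300, 0, 1]]

```text
time: 24.55
eef_pos: [0.6068, -0.0702, 0.3768]
eef_rot: [-1.906, -2.495, 0.002]
force: [0.2, -0.1, -0.1]
finger_gap: 0.0867
grip_force: 0.0
```

```bash
cat >> h.py <<'E'
def bluemask(s):
    H=hsv(s); return ((H[...,0]>95)&(H[...,0]<128)&(H[...,1]>110)&(H[...,2]>40))|((H[...,0]>5)&(H[...,0]<20)&(H[...,1]>180)&(H[...,2]>120))
def whitemask(s):
    H=hsv(s); return ((H[...,1]<60)&(H[...,2]>110))|((H[...,0]>5)&(H[...,0]<20)&(H[...,1]>180)&(H[...,2]>120))
E
python3 - <<'E'
from h import *
t=np.load("t7.npy",allow_pickle=True).item()
m=hullmask(comp(bluemask(t),310,235)); print("top blue",m.sum(),fit([(t,m)],TOTE,[.597,-.033,3.4]))
t0=np.load("top0.npy",allow_pickle=True).item();t2=robot.snapshot("top");np.save("t8.npy",t2,allow_pickle=True)
for k in(t0,t2):
    m=hullmask(comp(whitemask(k),185,235)); print("white",m.sum(),fit([(k,m)],TOTE,[.576,.291,-.915]))
s=robot.snapshot("wrist");np.save("w8.npy",s,allow_pickle=True)
plan([[.55,.24,.38,1.9],[.55,.24,.38,2.2]])
E
```

```text
top blue 4523 (array([ 0.59751172, -0.03282201,  3.41347443]), np.float64(0.058851978775149236))
white 4874 (array([ 0.57575303,  0.29186796, -0.90670419]), np.float64(0.022363561756257692))
white 4874 (array([ 0.57575303,  0.29186796, -0.90670419]), np.float64(0.022363561756257692))
from [ 0.6066 -0.0703  0.3758  1.8366]
[0.55 0.24 0.38 1.9 ] q7=-0.13 -> [314.2, 26.9, -4.2, np.float64(-0.063)] rows>=6.3
[0.55 0.24 0.38 2.2 ] q7=0.17 -> [0.0, -0.0, 0.0, np.float64(-0.3)] rows>=2.0
```

Run:
```python
from h import *
plan([[.576,.291,.376,2.23],[.576,.291,.1,2.23]])
```

```text
from [ 0.6066 -0.0703  0.3758  1.8366]
[0.576 0.291 0.376 2.23 ] q7=0.14 -> [356.6, 65.3, -0.2, np.float64(-0.393)] rows>=7.3
[0.576 0.291 0.1   2.23 ] q7=0.14 -> [0.0, 0.1, 276.0, np.float64(-0.0)] rows>=5.5
```

>>> apply_moves:
  rows:
    - [[314, 27, -4, -0.063, 1], [314, 27, -4, -0.2, 1], [314, 27, -4, -0.3, 1], [314, 27, -4, -0.39, 1], [314, 27, -4, -0.39, 1], [314, 27, -4, -0.39, 1], [314, 27, -4, -0.39, 1], [314, 27, -4, -0.39, 1], [314, 27, -4, -0.39, 1], [314, 27, -4, -0.39, 1]]

```text
time: 25.65
eef_pos: [0.5521, 0.2373, 0.3815]
eef_rot: [1.393, 2.816, -0.003]
force: [0.6, 0.4, -0.0]
finger_gap: 0.0868
grip_force: 0.0
```

>>> apply_moves:
  rows:
    - [[0, 0, 0, 0, 0.6], [0, 0, 0, 0, 0.6], [0, 0, 0, 0, 0.6], [0, 0, 0, 0, 0.6]]

```text
time: 26.05
eef_pos: [0.5512, 0.2396, 0.3824]
eef_rot: [1.388, 2.818, 0.0]
force: [-0.3, 0.8, 0.2]
finger_gap: 0.0626
grip_force: 0.0
```

Run:
```python
from h import *
s=robot.snapshot("wrist");np.save("w9.npy",s,allow_pickle=True)
f=s["frame"].copy(); c=(.5758,.2915);
m=hullmask(comp(whitemask(s),320,200)); r=fit([(s,m)],TOTE,[.576,.291,-.91]);print(m.sum(),r)
for P in boxpts(*c,-.907,[(.202,.152,.124),(.1,.02,.112)]):
    q=proj(s,P); cv2.circle(f,tuple(int(round(k)) for k in q),3,(0,0,255),1)
cv2.imwrite("pics/w9.png",f)
st=robot.get_state(); print(st["eef_pos"],psi(st["eef_rot"]),st["finger_gap"])
```

```text
37052 (array([ 0.56842914,  0.29157285, -0.90209766]), np.float64(0.0513669977329159))
[0.55120505 0.23978604 0.38244418] 2.2261863070949364 0.05902544687321855
```

View pics/w9.png

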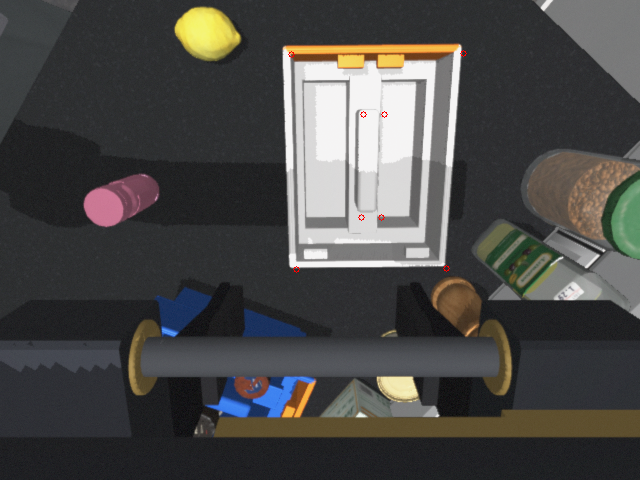

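The bar's corners appear at (358,110), (378,110), (376,211), (359,211), about 5 px from the prediction. I'll recompute from those.

Run:
```python
from h import *
s=np.load("w9.npy",allow_pickle=True).item()
B=np.array([ray(s,u,v,.112)[:2] for u,v in((358,110),(378,110),(376.5,211),(358.5,211))]);C=np.array([ray(s,u,v,.124)[:2] for u,v in((285,47),(460,46),(446,265),(290,267))])
for Q in(B,C):
    print(Q.mean(0).round(4),np.linalg.norm(np.diff(Q,axis=0,append=Q[:1]),axis=1).round(4)); d=(Q[2]+Q[3]-Q[0]-Q[1]); print("yaw",np.arctan2(d[1],d[0]))
c=B.mean(0)
plan([[*c,.30,2.235],[*c,.087,2.235],[*c,.30,2.235]])
```

```text
[0.5691 0.2925] [0.0188 0.0972 0.0181 0.0972]
yaw -0.8881613970340899
[0.5701 0.2927] [0.1535 0.2042 0.1578 0.2054]
yaw -0.9024200535798521
from [0.5512 0.2398 0.3824 2.2262]
[0.569 0.292 0.3   2.235] q7=0.14 -> [30.8, 46.3, 82.4, np.float64(-0.009)] rows>=2.0
[0.569 0.292 0.087 2.235] q7=0.14 -> [0.0, -0.0, 213.0, np.float64(0.0)] rows>=4.3
[0.569 0.292 0.3   2.235] q7=0.14 -> [0.0, -0.0, -213.0, np.float64(0.0)] rows>=4.3
```

>>> apply_moves:
  rows:
    - [[31, 46.5, 80, -0.016, 0.6], [31, 46.5, 80, -0.016, 0.6], [31, 46.5, 80, -0.016, 0.6], [31, 46.5, 120, -0.016, 0.6], [31, 46.5, 160, -0.016, 0.6], [31, 46.5, 160, -0.016, 0.6], [31, 46.5, 160, -0.016, 0.6]]
  grip_force: 40

```text
time: 26.8
eef_pos: [0.5697, 0.2928, 0.2236]
eef_rot: [1.366, 2.829, 0.001]
force: [-1.1, 0.4, 0.1]
finger_gap: 0.0524
grip_force: 0.0
```

Run:
```python
from h import *
s=robot.snapshot("wrist");np.save("w10.npy",s,allow_pickle=True)
st=robot.get_state(); print(st["eef_pos"],psi(st["eef_rot"]),st["finger_gap"])
H=hsv(s); o=((H[...,0]>5)&(H[...,0]<20)&(H[...,1]>180)&(H[...,2]>120)).astype(np.uint8)
n,l,S,c=cv2.connectedComponentsWithStats(o); print(S[S[:,4]>200])
plan([[.5695,.2925,.087,2.242]])
```

```text
[0.57023527 0.2934652  0.22496126] 2.241978993380629 0.05190419689078834
[[     0      0    640    480 303800]
 [   182     63    278     29   3394]]
from [0.5702 0.2935 0.225  2.242 ]
[0.57  0.292 0.087 2.242] q7=0.15 -> [-0.3, -1.2, 138.0, np.float64(-0.0)] rows>=2.8
```

>>> apply_moves:
  rows:
    - [[0, 0, 30, 0, 0.6], [0, 0, 60, 0, 0.6], [0, 0, 90, 0, 0.6], [0, 0, 115, 0, 0.6], [0, 0, 130, 0, 0.6], [0, 0, 136, 0, 0.6], [0, 0, 136, 0, 0.6], [0, 0, 136, 0, 0.6]]

```text
time: 27.65
eef_pos: [0.5701, 0.2937, 0.0881]
eef_rot: [1.365, 2.828, 0.004]
force: [0.8, -0.1, 0.3]
finger_gap: 0.0525
grip_force: 0.0
```

>>> apply_moves:
  rows:
    - [[0, 0, 0, 0, 0.05], [0, 0, 0, 0, 0.05], [0, 0, 0, 0, 0.05], [0, 0, 0, 0, 0.05], [0, 0, 0, 0, 0.05], [0, 0, 0, 0, 0.05], [0, 0, 0, 0, 0.05]]

```text
time: 28.35
eef_pos: [0.5692, 0.2929, 0.0864]
eef_rot: [1.365, 2.829, 0.0]
force: [0.7, 0.5, 0.0]
finger_gap: 0.02
grip_force: 40.0
```

>>> apply_moves:
  rows:
    - [[0, 0, -10, 0, 0.05], [0, 0, -30, 0, 0.05], [0, 0, -50, 0, 0.05], [0, 0, -50, 0, 0.05], [0, 0, -50, 0, 0.05], [0, 0, -50, 0, 0.05], [0, 0, -50, 0, 0.05]]

```text
time: 29.05
eef_pos: [0.5684, 0.2923, 0.135]
eef_rot: [-1.365, -2.828, 0.003]
force: [-0.1, 0.5, -3.1]
finger_gap: 0.0199
grip_force: 40.0
```

Run:
```python
from h import *
s=robot.snapshot("wrist");np.save("w11.npy",s,allow_pickle=True)
st=robot.get_state(); print(st["eef_pos"],psi(st["eef_rot"]),st["finger_gap"],st["wrist_torque"])
H=hsv(s); o=((H[...,0]>5)&(H[...,0]<20)&(H[...,1]>180)&(H[...,2]>120)).astype(np.uint8)
n,l,S,c=cv2.connectedComponentsWithStats(o); i=1+np.argmax(S[1:,4]); print(S[i])
for u in range(S[i,0]+15,S[i,0]+S[i,2]-10,60): print(u,np.nonzero(l[:,u]==i)[0][[0,-1]])
```

```text
[0.56853893 0.29244689 0.13512166] 2.242620821520119 0.019714355309026727 [ 0.02920294 -0.1470283  -0.01557259]
[    3     6   636    32 17281]
18 [ 6 29]
78 [ 7 35]
138 [ 7 35]
198 [ 7 35]
258 [ 7 36]
318 [ 7 35]
378 [ 8 36]
438 [ 8 36]
498 [ 8 36]
558 [ 8 37]
618 [ 8 35]
```

Run:
```python
from h import *
s=np.load("w11.npy",allow_pickle=True).item(); st=robot.get_state(); p=st["eef_pos"];a=psi(st["eef_rot"])
for z in(.171,.173,.175):
  for v in(6.5,7.5):
    d=ray(s,319.6,v,z)[:2]-p[:2]; print(z,v,(d@[np.cos(a),np.sin(a)]).round(4),(d@[np.sin(a),-np.cos(a)]).round(4))
plan([[*p[:2],.33,2.243],[.5965,-.031,.33,3.2],[.5965,-.031,.33,3.412]],[*p,a])
```

```text
0.171 6.5 0.1033 -0.0008
0.171 7.5 0.1031 -0.0008
0.173 6.5 0.1029 -0.0008
0.173 7.5 0.1027 -0.0008
0.175 6.5 0.1025 -0.0008
0.175 7.5 0.1023 -0.0008
from [0.5685 0.2924 0.1351 2.2426]
[0.569 0.292 0.33  2.243] q7=0.15 -> [0.0, 0.0, -194.9, np.float64(-0.0)] rows>=3.9
[ 0.596 -0.031  0.33   3.2  ] q7=1.63 -> [-270.6, -179.4, 0.0, np.float64(-0.957)] rows>=6.5
[ 0.596 -0.031  0.33   3.412] q7=1.84 -> [0.0, 0.0, 0.0, np.float64(-0.212)] rows>=1.4
```

>>> apply_moves:
  rows:
    - [[0, 0, -30, 0, 0.05], [0, 0, -60, 0, 0.05], [0, 0, -90, 0, 0.05], [0, 0, -120, 0, 0.05], [0, 0, -150, 0, 0.05], [0, 0, -180, 0, 0.05], [0, 0, -195, 0, 0.05], [0, 0, -195, 0, 0.05]]

```text
time: 29.9
eef_pos: [0.5697, 0.2937, 0.3332]
eef_rot: [1.364, 2.828, 0.005]
force: [0.9, 1.2, -3.5]
finger_gap: 0.0195
grip_force: 40.0
```

Run:
```python
from h import *
s=np.load("w8.npy",allow_pickle=True).item(); f=s["frame"].copy()
for P in boxpts(.5965,-.031,3.412,[(.202,.152,.124),(.1,.02,.112)]):
    q=proj(s,P); print(q.round(1)); cv2.circle(f,tuple(int(round(k)) for k in q),4,(0,0,255),1)
cv2.imwrite("pics/w8.png",cv2.resize(f[60:480,120:620],(800,600*672//600-0))[:600])
```

```text
[218.8 233.6]
[206.7  66.4]
[437.8  65.4]
[426.3 233. ]
[270.1 163.7]
[269.3 142.3]
[375.3 141.9]
[374.6 163.3]
```

View pics/w8.png

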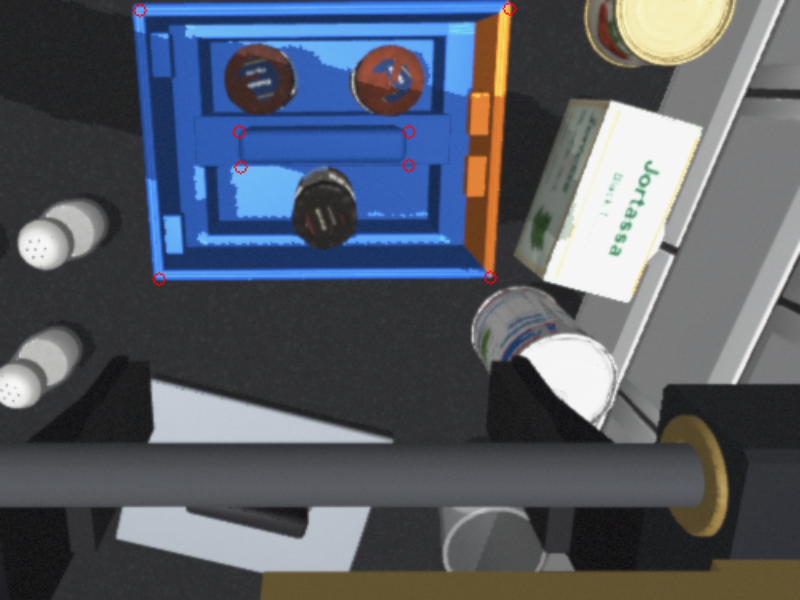

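The overlay sits on the blue rim to within a pixel or two; all three jars stand in the bays. Carrying the white tote over.

Run:
```python
from h import *
plan([[.598,-.0305,.33,3.0],[.598,-.0305,.33,3.412]])
```

```text
from [0.5697 0.2937 0.3332 2.2427]
[ 0.598 -0.03   0.33   3.   ] q7=1.43 -> [-271.4, -179.7, 3.2, np.float64(-0.757)] rows>=6.5
[ 0.598 -0.03   0.33   3.412] q7=1.84 -> [-0.0, 0.0, -0.0, np.float64(-0.412)] rows>=2.7
```

>>> apply_moves:
  rows:
    - [[-25, -17, 0, -0.07, 0.05], [-60, -40, 0, -0.15, 0.05], [-95, -63, 0, -0.24, 0.05], [-130, -86, 0, -0.33, 0.05], [-165, -109, 0, -0.42, 0.05], [-200, -132, 0, -0.52, 0.05], [-230, -152, 0, -0.62, 0.05], [-255, -169, 0, -0.7, 0.05], [-271, -179.5, 0, -0.757, 0.05], [-271, -179.5, 0, -0.757, 0.05]]

```text
time: 30.9
eef_pos: [0.5966, -0.0361, 0.3283]
eef_rot: [-0.233, -3.129, 0.003]
force: [-0.5, -0.3, -3.5]
finger_gap: 0.0198
grip_force: 40.0
```

>>> apply_moves:
  rows:
    - [[0, 0, 0, -0.06, 0.05], [0, 0, 0, -0.14, 0.05], [0, 0, 0, -0.22, 0.05], [0, 0, 0, -0.3, 0.05], [0, 0, 0, -0.37, 0.05], [0, 0, 0, -0.412, 0.05], [0, 0, 0, -0.412, 0.05], [0, 0, 0, -0.412, 0.05], [0, 0, 0, -0.412, 0.05], [0, 0, 0, -0.412, 0.05]]

```text
time: 31.9
eef_pos: [0.5971, -0.0307, 0.3311]
eef_rot: [0.422, -3.113, -0.0]
force: [-0.2, -0.4, -3.6]
finger_gap: 0.02
grip_force: 40.0
```

Run:
```python
from h import *
s=robot.snapshot("wrist");np.save("w12.npy",s,allow_pickle=True)
st=robot.get_state(); p=st["eef_pos"];a=psi(st["eef_rot"]); print(p,a,R.from_rotvec(st["eef_rot"]).as_matrix()[:,2],st["force"],st["finger_gap"])
H=hsv(s); o=((H[...,0]>5)&(H[...,0]<20)&(H[...,1]>180)&(H[...,2]>120)).astype(np.uint8)
n,l,S,c=cv2.connectedComponentsWithStats(o); i=1+np.argmax(S[1:,4]); print(S[i],[np.nonzero(l[:,u]==i)[0][0] for u in(60,200,320,440,580)])
z=p[2]-.0865+.124
for u in(100,320,540):
    d=ray(s,u,np.nonzero(l[:,u]==i)[0][0]-.5,z)[:2]-p[:2]; print((d@[np.cos(a),np.sin(a)]).round(4),(d@[np.sin(a),-np.cos(a)]).round(4))
plan([[.598,-.0305,.23,3.412],[.598,-.0305,.2035,3.412]],[*p,a%(2*np.pi)])
```

```text
[ 0.59719252 -0.03078206  0.33122458] -2.8718540583059684 [-6.13894267e-05 -3.35394994e-05 -9.99999998e-01] [-0.25800982  0.05356944 -3.32036289] 0.019564021159580287
[    3     6   636    32 17555] [np.int64(7), np.int64(7), np.int64(8), np.int64(8), np.int64(8)]
0.1026 -0.0508
0.1025 0.0014
0.1023 0.0537
from [ 0.5972 -0.0308  0.3312  3.4113]
[ 0.598 -0.03   0.23   3.412] q7=1.84 -> [-0.9, 0.1, 101.2, np.float64(-0.001)] rows>=2.0
[ 0.598 -0.03   0.204  3.412] q7=1.84 -> [0.0, -0.0, 26.5, np.float64(0.0)] rows>=0.5
```

>>> apply_moves:
  rows:
    - [[-1, 0, 25, 0, 0.05], [-1, 0, 50, 0, 0.05], [-1, 0, 75, 0, 0.05], [-1, 0, 95, 0, 0.05], [-1, 0, 107, 0, 0.05], [-1, 0, 112, 0, 0.05], [-1, 0, 112, 0, 0.05], [-1, 0, 112, 0, 0.05], [-1, 0, 112, 0, 0.05]]

```text
time: 32.85
eef_pos: [0.5989, -0.0305, 0.2206]
eef_rot: [-0.422, 3.111, -0.001]
force: [0.1, -0.2, -3.3]
finger_gap: 0.0196
grip_force: 40.0
```

>>> apply_moves:
  rows:
    - [[0, 0, 3, 0, 0.05], [0, 0, 6, 0, 0.05], [0, 0, 9, 0, 0.05], [0, 0, 12, 0, 0.05], [0, 0, 14, 0, 0.05], [0, 0, 15, 0, 0.05], [0, 0, 15, 0, 0.05], [0, 0, 15, 0, 0.05]]

```text
time: 33.65
eef_pos: [0.5982, -0.0307, 0.2044]
eef_rot: [0.423, -3.113, 0.0]
force: [-0.4, -1.0, -3.3]
finger_gap: 0.0197
grip_force: 40.0
```

>>> apply_moves:
  rows:
    - [[0, 0, 1, 0, 0.05], [0, 0, 2, 0, 0.05], [0, 0, 2, 0, 0.05], [0, 0, 2, 0, 0.05]]

```text
time: 34.05
eef_pos: [0.5981, -0.0307, 0.2024]
eef_rot: [0.423, -3.113, 0.0]
force: [-1.0, -0.3, -1.7]
finger_gap: 0.0198
grip_force: 40.0
```

>>> apply_moves:
  rows:
    - [[0, 0, 0, 0, 0.3], [0, 0, 0, 0, 0.5], [0, 0, 0, 0, 0.6], [0, 0, 0, 0, 0.6], [0, 0, 0, 0, 0.6]]

```text
time: 34.55
eef_pos: [0.5984, -0.0306, 0.2025]
eef_rot: [-0.423, 3.112, -0.0]
force: [-0.3, -1.0, -0.3]
finger_gap: 0.0486
grip_force: 0.0
```

>>> apply_moves:
  rows:
    - [[0, 0, -20, 0, 0.6], [0, 0, -50, 0, 0.6], [0, 0, -90, 0, 0.6], [0, 0, -130, 0, 0.6], [0, 0, -160, 0, 0.6], [0, 0, -160, 0, 1], [0, 0, -160, 0, 1], [0, 0, -160, 0, 1]]

```text
time: 35.35
eef_pos: [0.5975, -0.031, 0.3608]
eef_rot: [0.422, -3.111, -0.0]
force: [-0.1, -0.8, -0.6]
finger_gap: 0.0687
grip_force: 0.0
```

Run:
```python
from h import *
s=robot.snapshot("wrist");np.save("w13.npy",s,allow_pickle=True)
st=robot.get_state(); p=st["eef_pos"];a=psi(st["eef_rot"]); print(p,a,st["force"],st["finger_gap"])
H=hsv(s); o=((H[...,0]>5)&(H[...,0]<20)&(H[...,1]>180)&(H[...,2]>120)).astype(np.uint8)
n,l,S,c=cv2.connectedComponentsWithStats(o); i=1+np.argmax(S[1:,4]); x0,w=S[i,0],S[i,2]; print(S[i])
E=np.array([ray(s,u,np.nonzero(l[:,u]==i)[0][0]-.5,.24)[:2] for u in(x0+4,x0+w-5)]); m=E.mean(0); d=E[1]-E[0]
print("rim len",np.linalg.norm(d),"yaw of edge normal",np.arctan2(-d[0],d[1])); n_=np.array([-d[1],d[0]])/np.linalg.norm(d); 
print("centre",m-n_*.101, m+n_*.101)
for u0,v0,z in((("s1"),0,0),): pass
w=np.load("w8.npy",allow_pickle=True).item()
```

```text
[ 0.5975317  -0.03098499  0.36067422] -2.8717106192944013 [ 0.8858303  -0.13065919 -0.69322074] 0.0723233813541637
[ 193   70  255   31 3495]
rim len 0.14546615940564947 yaw of edge normal 0.2669478612463429
centre [ 0.59618844 -0.02997711] [ 0.40134318 -0.08326241]
```

The white tote is seated: centre (0.596,−0.030), orange end toward the robot (over the blue plain end). Now the shakers.

Run:
```python
from h import *
def blob(s,u,v):
    H=hsv(s); 
    g=cv2.cvtColor(s["frame"],cv2.COLOR_BGR2GRAY)
    return g
w8=np.load("w8.npy",allow_pickle=True).item();w2=np.load("w2.npy",allow_pickle=True).item();t8=np.load("t8.npy",allow_pickle=True).item()
for n,s,u,v in(("s1 w8",w8,147.5,212.5),("s2 w8",w8,130.6,301.9),("s1 w2",w2,166,181),("s1 t",t8,345,283),("s2 t",t8,383,283)): print(n,ray(s,u,v,.088).round(4))
plan([[.4345,-.1411,.30,3.41],[.4345,-.1411,.20,3.41],[.4345,-.1411,.075,3.41]],[.5975,-.031,.3607,3.4115])
```

```text
s1 w8 [ 0.437  -0.1407  0.088 ]
s2 w8 [ 0.4346 -0.2471  0.088 ]
s1 w2 [ 0.4306 -0.1418  0.088 ]
s1 t [ 0.4318 -0.1456  0.088 ]
s2 t [ 0.4309 -0.2499  0.088 ]
from [ 0.5975 -0.031   0.3607  3.4115]
[ 0.434 -0.141  0.3    3.41 ] q7=2.10 -> [186.5, -62.7, 60.7, np.float64(0.002)] rows>=4.1
[ 0.434 -0.141  0.2    3.41 ] q7=2.10 -> [-0.0, 0.0, 100.0, np.float64(-0.0)] rows>=2.0
[ 0.434 -0.141  0.075  3.41 ] q7=2.10 -> [-0.0, 0.0, 125.0, np.float64(-0.0)] rows>=2.5
```

>>> apply_moves:
  rows:
    - [[186.5, -62.5, 0, 0, 0.7], [186.5, -62.5, 0, 0, 0.7], [186.5, -62.5, 40, 0, 0.7], [186.5, -62.5, 80, 0, 0.7], [186.5, -62.5, 120, 0, 0.7], [186.5, -62.5, 140, 0, 0.7], [186.5, -62.5, 140, 0, 0.7], [186.5, -62.5, 140, 0, 0.7], [186.5, -62.5, 140, 0, 0.7]]
  grip_force: 12

```text
time: 36.3
eef_pos: [0.437, -0.1404, 0.2241]
eef_rot: [-0.424, 3.11, -0.002]
force: [0.3, -0.2, 0.9]
finger_gap: 0.0614
grip_force: 0.0
```

```bash
cat >> h.py <<'E'
def dome(s,p,z=.079,r=.017):
    q=proj(s,[*p,z]); K,e,M=cam(s); rp=r*K[0,0]/abs((M.T@(np.array([*p,z])-e))[2])
    u,v=q.round().astype(int); g=cv2.cvtColor(s["frame"],cv2.COLOR_BGR2GRAY)[v-70:v+70,u-70:u+70]
    g=cv2.GaussianBlur(g,(5,5),0)
    c=cv2.HoughCircles(g,cv2.HOUGH_GRADIENT_ALT,1.5,10,param1=120,param2=.6,minRadius=int(rp*.8),maxRadius=int(rp*1.3))
    print("pred",q.round(1),"r",rp)
    if c is not None:
        for a in c[0][:4]: print("circle",a,ray(s,a[0]+u-70,a[1]+v-70,z).round(4))
E
python3 - <<'E'
from h import *
s=robot.snapshot("wrist");np.save("w14.npy",s,allow_pickle=True)
dome(s,(.4345,-.1412))
g=cv2.cvtColor(s["frame"],cv2.COLOR_BGR2GRAY); m=comp(g>150,320,238); ys,xs=np.nonzero(m); print(m.sum(),xs.min(),xs.max(),ys.min(),ys.max())
plan([[.4345,-.1412,.075,3.41]],[*robot.get_state()["eef_pos"],psi(robot.get_state()["eef_rot"])%(2*np.pi)])
E
```

```text
pred [317.8 221.6] r 23.95180323934988
circle [66.      64.5     24.57448] [ 0.4316 -0.1448  0.079 ]
2282 290 339 180 238
from [ 0.4371 -0.1404  0.2242  3.4125]
[ 0.434 -0.141  0.075  3.41 ] q7=2.10 -> [2.7, -0.1, 149.2, np.float64(0.003)] rows>=3.0
```

>>> apply_moves:
  rows:
    - [[3.5, -3, 20, 0, 0.7], [3.5, -3, 50, 0, 0.7], [3.5, -3, 80, 0, 0.7], [3.5, -3, 95, 0, 0.7], [3.5, -3, 95, 0, 0.7], [3.5, -3, 95, 0, 0.7], [3.5, -3, 95, 0, 0.7]]

```text
time: 37.05
eef_pos: [0.4341, -0.1447, 0.1289]
eef_rot: [-0.423, 3.11, -0.003]
force: [-0.5, -0.1, 0.7]
finger_gap: 0.0609
grip_force: 0.0
```

Run:
```python
from h import *
s=robot.snapshot("wrist");np.save("w15.npy",s,allow_pickle=True)
dome(s,(.4328,-.145),z=.077)
g=cv2.cvtColor(s["frame"],cv2.COLOR_BGR2GRAY); m=comp(g>150,320,200); ys,xs=np.nonzero(m); print(m.sum(),xs.min(),xs.max(),ys.min(),ys.max())
plan([[.4328,-.145,.075,3.41]],[*robot.get_state()["eef_pos"],psi(robot.get_state()["eef_rot"])%(2*np.pi)])
```

```text
pred [317.2 270.7] r 33.769356739039274
circle [70.5     67.5     33.87353] [ 0.4316 -0.1452  0.077 ]
circle [72.       43.5      33.998676] [ 0.4192 -0.1478  0.077 ]
4677 285 351 210 300
from [ 0.4339 -0.1447  0.1288  3.4116]
[ 0.433 -0.145  0.075  3.41 ] q7=2.11 -> [1.1, -0.0, 53.8, np.float64(0.002)] rows>=1.1
```

>>> apply_moves:
  rows:
    - [[1.5, 0, 20, 0, 0.7], [1.5, 0, 40, 0, 0.7], [1.5, 0, 50, 0, 0.7], [1.5, 0, 52, 0, 0.7], [1.5, 0, 52, 0, 0.7], [1.5, 0, 52, 0, 0.7]]

```text
time: 37.7
eef_pos: [0.4319, -0.145, 0.0762]
eef_rot: [-0.423, 3.111, -0.001]
force: [0.3, -0.1, 1.0]
finger_gap: 0.0609
grip_force: 0.0
```

>>> apply_moves:
  rows:
    - [[0, 0, 0, 0, 0.25], [0, 0, 0, 0, 0.25], [0, 0, 0, 0, 0.25], [0, 0, 0, 0, 0.25], [0, 0, 0, 0, 0.25], [0, 0, 0, 0, 0.25], [0, 0, 0, 0, 0.25]]

```text
time: 38.4
eef_pos: [0.4312, -0.1449, 0.0754]
eef_rot: [-0.423, 3.113, -0.0]
force: [-0.1, -0.1, 0.6]
finger_gap: 0.0326
grip_force: 12.0
```

>>> apply_moves:
  rows:
    - [[0, 0, -20, 0, 0.25], [0, 0, -50, 0, 0.25], [0, 0, -90, 0, 0.25], [0, 0, -130, 0, 0.25], [0, 0, -170, 0, 0.25], [0, 0, -210, 0, 0.25], [0, 0, -250, 0, 0.25], [0, 0, -270, 0, 0.25], [0, 0, -270, 0, 0.25], [0, 0, -270, 0, 0.25]]

```text
time: 39.4
eef_pos: [0.4305, -0.1448, 0.3444]
eef_rot: [0.423, -3.112, -0.0]
force: [-1.3, 0.1, -1.1]
finger_gap: 0.033
grip_force: 12.0
```

Run:
```python
from h import *
st=robot.get_state()
plan([[.5854,.009,.345,2.2],[.5854,.009,.345,1.84],[.5854,.009,.196,1.84]],[*st["eef_pos"],psi(st["eef_rot"])%(2*np.pi)])
```

```text
from [ 0.4305 -0.1448  0.3444  3.4115]
[0.585 0.009 0.345 2.2  ] q7=0.56 -> [-190.3, 106.9, -0.6, np.float64(1.211)] rows>=8.1
[0.585 0.009 0.345 1.84 ] q7=0.20 -> [-0.0, -0.0, -0.0, np.float64(0.36)] rows>=2.4
[0.585 0.009 0.196 1.84 ] q7=0.20 -> [-0.0, -0.0, 149.0, np.float64(0.0)] rows>=3.0
```

>>> apply_moves:
  rows:
    - [[-25, 14, 0, 0.1, 0.25], [-50, 28, 0, 0.24, 0.25], [-75, 42, 0, 0.38, 0.25], [-100, 56, 0, 0.52, 0.25], [-125, 70, 0, 0.66, 0.25], [-150, 84, 0, 0.8, 0.25], [-170, 96, 0, 0.94, 0.25], [-183, 103, 0, 1.08, 0.25], [-189.5, 107, 0, 1.211, 0.25], [-189.5, 107, 0, 1.211, 0.25]]

```text
time: 40.4
eef_pos: [0.5847, 0.0101, 0.3425]
eef_rot: [-1.418, -2.798, 0.002]
force: [-0.1, -0.0, -0.8]
finger_gap: 0.0328
grip_force: 12.0
```

>>> apply_moves:
  rows:
    - [[0, 0, 0, 0.1, 0.25], [0, 0, 0, 0.22, 0.25], [0, 0, 0, 0.32, 0.25], [0, 0, 0, 0.36, 0.25], [0, 0, 0, 0.36, 0.25], [0, 0, 0, 0.36, 0.25], [0, 0, 0, 0.36, 0.25], [0, 0, 0, 0.36, 0.25]]

```text
time: 41.2
eef_pos: [0.5851, 0.0086, 0.3451]
eef_rot: [-1.901, -2.501, 0.0]
force: [0.3, 0.3, -0.9]
finger_gap: 0.0324
grip_force: 12.0
```

Run:
```python
from h import *
s=robot.snapshot("wrist");np.save("w16.npy",s,allow_pickle=True)
st=robot.get_state();print(st["finger_gap"])
plan([[.5857,.008,.27,1.84],[.5857,.008,.197,1.84]])
```

```text
0.032858695634757816
from [0.5851 0.0087 0.3452 1.8411]
[0.586 0.008 0.27  1.84 ] q7=0.21 -> [-0.8, 0.4, 75.2, np.float64(0.001)] rows>=1.5
[0.586 0.008 0.197 1.84 ] q7=0.21 -> [-0.0, -0.0, 73.0, np.float64(0.0)] rows>=1.5
```

Lower in two steps, watching the force.

>>> apply_moves:
  rows:
    - [[-0.8, 0.4, 20, 0, 0.25], [-0.8, 0.4, 45, 0, 0.25], [-0.8, 0.4, 70, 0, 0.25], [-0.8, 0.4, 90, 0, 0.25], [-0.8, 0.4, 105, 0, 0.25], [-0.8, 0.4, 120, 0, 0.25], [-0.8, 0.4, 130, 0, 0.25], [-0.8, 0.4, 130, 0, 0.25]]

```text
time: 42.05
eef_pos: [0.5852, 0.008, 0.214]
eef_rot: [-1.901, -2.499, 0.002]
force: [0.3, 0.0, -1.5]
finger_gap: 0.0331
grip_force: 12.0
```

>>> apply_moves:
  rows:
    - [[0, 0, 5, 0, 0.25], [0, 0, 10, 0, 0.25], [0, 0, 14, 0, 0.25], [0, 0, 17.5, 0, 0.25], [0, 0, 18, 0, 0.25], [0, 0, 18, 0, 0.25], [0, 0, 18, 0, 0.25]]

```text
time: 42.75
eef_pos: [0.5859, 0.0081, 0.1975]
eef_rot: [1.902, 2.5, 0.0]
force: [-0.4, -0.2, -0.7]
finger_gap: 0.033
grip_force: 12.0
```

>>> apply_moves:
  rows:
    - [[0, 0, 1.5, 0, 0.25], [0, 0, 1.5, 0, 0.25], [0, 0, 1.5, 0, 0.57], [0, 0, 1.5, 0, 0.57], [0, 0, 1.5, 0, 0.57], [0, 0, 1.5, 0, 0.57]]

```text
time: 43.35
eef_pos: [0.5859, 0.0082, 0.196]
eef_rot: [1.902, 2.5, 0.0]
force: [0.3, 0.5, -0.8]
finger_gap: 0.0483
grip_force: 0.0
```

>>> apply_moves:
  rows:
    - [[0, 0, -25, 0, 0.57], [0, 0, -65, 0, 0.57], [0, 0, -105, 0, 0.57], [0, 0, -145, 0, 0.57], [0, 0, -150, 0, 0.7], [0, 0, -150, 0, 0.7]]

```text
time: 43.95
eef_pos: [0.5863, 0.0083, 0.3473]
eef_rot: [1.901, 2.498, 0.003]
force: [0.1, -0.6, -0.2]
finger_gap: 0.0576
grip_force: 0.0
```

Run:
```python
from h import *
s=robot.snapshot("wrist");np.save("w17.npy",s,allow_pickle=True)
# shaker cap now in white tote at z=.12+.077
dome(s,(.5857,.008),z=.197)
plan([[.4318,-.2545,.345,1.84],[.4318,-.2545,.13,1.84]])
```

```text
pred [319.5 224.2] r 23.503619480811015
circle [66.       67.5      23.365253] [0.5827 0.0093 0.197 ]
circle [111.        55.5       21.841196] [0.6114 0.0264 0.197 ]
from [0.5855 0.008  0.3454 1.8405]
[ 0.432 -0.254  0.345  1.84 ] q7=0.75 -> [-212.1, -218.1, 0.4, np.float64(0.001)] rows>=6.1
[ 0.432 -0.254  0.13   1.84 ] q7=0.75 -> [0.0, -0.0, 215.0, np.float64(-0.0)] rows>=4.3
```

>>> apply_moves:
  rows:
    - [[-30, -31, 0, 0, 0.7], [-65, -67, 0, 0, 0.7], [-100, -103, 0, 0, 0.7], [-135, -139, 0, 0, 0.7], [-170, -175, 0, 0, 0.7], [-200, -206, 0, 0, 0.7], [-212, -218, 40, 0, 0.7], [-212, -218, 80, 0, 0.7], [-212, -218, 120, 0, 0.7], [-212, -218, 120, 0, 0.7]]

```text
time: 45.0
eef_pos: [0.4272, -0.2525, 0.2194]
eef_rot: [-1.894, -2.488, 0.003]
force: [-0.7, -0.2, 0.6]
finger_gap: 0.0613
grip_force: 0.0
```

>>> apply_moves:
  rows:
    - [[0, 0, 40, 0, 0.7], [0, 0, 80, 0, 0.7], [0, 0, 95, 0, 0.7], [0, 0, 95, 0, 0.7], [0, 0, 95, 0, 0.7], [0, 0, 95, 0, 0.7]]

```text
time: 45.6
eef_pos: [0.4335, -0.2548, 0.1326]
eef_rot: [1.9, 2.497, 0.001]
force: [1.0, -0.6, -0.2]
finger_gap: 0.0611
grip_force: 0.0
```

Run:
```python
from h import *
s=robot.snapshot("wrist");np.save("w18.npy",s,allow_pickle=True)
dome(s,(.4318,-.2545),z=.077)
plan([[.4318,-.2545,.075,1.84]])
```

```text
pred [318.5 269.5] r 33.21223410542847
circle [67.5      64.5      33.251797] [ 0.4299 -0.2517  0.077 ]
circle [70.5      39.       34.925724] [ 0.4278 -0.2382  0.077 ]
from [ 0.4334 -0.2548  0.1326  1.8405]
[ 0.432 -0.254  0.075  1.84 ] q7=0.75 -> [0.7, -1.4, 57.6, np.float64(0.001)] rows>=1.2
```

>>> apply_moves:
  rows:
    - [[3.5, -2, 20, 0, 0.7], [3.5, -2, 40, 0, 0.7], [3.5, -2, 52, 0, 0.7], [3.5, -2, 56, 0, 0.7], [3.5, -2, 56, 0, 0.7], [3.5, -2, 56, 0, 0.7]]

```text
time: 46.25
eef_pos: [0.4301, -0.2518, 0.0756]
eef_rot: [1.902, 2.499, 0.0]
force: [0.2, 0.5, -0.2]
finger_gap: 0.061
grip_force: 0.0
```

>>> apply_moves:
  rows:
    - [[0, 0, 0, 0, 0.25], [0, 0, 0, 0, 0.25], [0, 0, 0, 0, 0.25], [0, 0, 0, 0, 0.25], [0, 0, 0, 0, 0.25], [0, 0, 0, 0, 0.25], [0, 0, 0, 0, 0.25]]

```text
time: 46.95
eef_pos: [0.4295, -0.2515, 0.0749]
eef_rot: [1.902, 2.5, 0.0]
force: [1.1, 0.8, 1.4]
finger_gap: 0.033
grip_force: 11.9
```

>>> apply_moves:
  rows:
    - [[0, 0, -20, 0, 0.25], [0, 0, -50, 0, 0.25], [0, 0, -90, 0, 0.25], [0, 0, -130, 0, 0.25], [0, 0, -170, 0, 0.25], [0, 0, -210, 0, 0.25], [0, 0, -250, 0, 0.25], [0, 0, -270, 0, 0.25], [0, 0, -270, 0, 0.25], [0, 0, -270, 0, 0.25]]

```text
time: 47.95
eef_pos: [0.4287, -0.2512, 0.3439]
eef_rot: [-1.902, -2.499, 0.001]
force: [-0.1, -0.1, -1.9]
finger_gap: 0.0328
grip_force: 11.9
```

Run:
```python
from h import *
plan([[.6073,-.070,.345,1.84],[.6073,-.07,.2165,1.84]])
```

```text
from [ 0.4287 -0.2512  0.3439  1.8405]
[ 0.607 -0.07   0.345  1.84 ] q7=0.33 -> [127.1, 220.4, -1.1, np.float64(0.0)] rows>=5.1
[ 0.607 -0.07   0.216  1.84 ] q7=0.33 -> [-0.0, 0.0, 128.5, np.float64(0.0)] rows>=2.6
```

>>> apply_moves:
  rows:
    - [[15, 26, -2, 0, 0.25], [33, 57, -2, 0, 0.25], [51, 88, -2, 0, 0.25], [69, 119, -2, 0, 0.25], [87, 150, -2, 0, 0.25], [105, 181, -2, 0, 0.25], [119, 206, -2, 0, 0.25], [127, 220, -2, 0, 0.25], [127, 220, -2, 0, 0.25], [127, 220, -2, 0, 0.25]]

```text
time: 48.95
eef_pos: [0.6067, -0.0715, 0.3455]
eef_rot: [-1.902, -2.498, 0.004]
force: [-1.1, -0.7, -1.5]
finger_gap: 0.033
grip_force: 11.9
```

>>> apply_moves:
  rows:
    - [[0, 0, 0, 0, 0.25], [0, 0, 0, 0, 0.25], [0, 0, 0, 0, 0.25], [0, 0, 0, 0, 0.25], [0, 0, 0, 0, 0.25]]

```text
time: 49.45
eef_pos: [0.6074, -0.0707, 0.347]
eef_rot: [1.903, 2.499, 0.0]
force: [0.2, -0.6, -1.1]
finger_gap: 0.0328
grip_force: 11.9
```

Run:
```python
from h import *
plan([[.6073,-.070,.2165,1.84],[.6073,-.07,.1975,1.84]])
```

```text
from [ 0.6074 -0.0707  0.347   1.8401]
[ 0.607 -0.07   0.216  1.84 ] q7=0.33 -> [0.7, 0.1, 130.5, np.float64(0.0)] rows>=2.6
[ 0.607 -0.07   0.198  1.84 ] q7=0.33 -> [0.0, -0.0, 19.0, np.float64(0.0)] rows>=0.4
```

>>> apply_moves:
  rows:
    - [[0.5, 0, 20, 0, 0.25], [0.5, 0, 45, 0, 0.25], [0.5, 0, 70, 0, 0.25], [0.5, 0, 90, 0, 0.25], [0.5, 0, 105, 0, 0.25], [0.5, 0, 120, 0, 0.25], [0.5, 0, 130, 0, 0.25], [0.5, 0, 130, 0, 0.25]]

```text
time: 50.25
eef_pos: [0.6068, -0.07, 0.2155]
eef_rot: [-1.901, -2.498, 0.002]
force: [-0.4, -0.1, -1.0]
finger_gap: 0.0329
grip_force: 11.9
```

>>> apply_moves:
  rows:
    - [[0, 0, 5, 0, 0.25], [0, 0, 10, 0, 0.25], [0, 0, 14, 0, 0.25], [0, 0, 17.5, 0, 0.25], [0, 0, 20, 0, 0.25], [0, 0, 20, 0, 0.25], [0, 0, 20, 0, 0.25]]

```text
time: 50.95
eef_pos: [0.6075, -0.0699, 0.1969]
eef_rot: [1.902, 2.5, 0.0]
force: [0.6, -0.8, -1.1]
finger_gap: 0.033
grip_force: 11.9
```

>>> apply_moves:
  rows:
    - [[0, 0, 1.5, 0, 0.25], [0, 0, 1.5, 0, 0.25], [0, 0, 1.5, 0, 0.57], [0, 0, 1.5, 0, 0.57], [0, 0, 1.5, 0, 0.57], [0, 0, 1.5, 0, 0.57]]

```text
time: 51.55
eef_pos: [0.6075, -0.0699, 0.1955]
eef_rot: [1.902, 2.5, 0.0]
force: [-0.3, -0.6, -0.4]
finger_gap: 0.0484
grip_force: 0.0
```

>>> apply_moves:
  rows:
    - [[0, 0, -25, 0, 0.57], [0, 0, -65, 0, 0.57], [0, 0, -105, 0, 0.57], [0, 0, -145, 0, 0.57], [0, 0, -175, 0, 0.6], [0, 0, -175, 0, 0.6]]

```text
time: 52.15
eef_pos: [0.6094, -0.0693, 0.3758]
eef_rot: [1.898, 2.493, 0.008]
force: [0.8, -0.9, 0.1]
finger_gap: 0.052
grip_force: 0.0
```

Run:
```python
from h import *
s=robot.snapshot("wrist");np.save("w19.npy",s,allow_pickle=True)
dome(s,(.6073,-.070),z=.197); dome(s,(.5827,.009),z=.197)
t=robot.snapshot("top");np.save("t19.npy",t,allow_pickle=True); H=hsv(t)
m=hullmask(comp((H[...,1]<70)&(H[...,2]>90),395,230)); print(m.sum(),fit([(t,m)],COVER,[.617,-.337,0]))
c=robot.snapshot("scene");np.save("s19.npy",c,allow_pickle=True)
plan([[.615,-.335,.33,2.6],[.615,-.335,.30,3.14]])
```

```text
pred [316.  214.4] r 21.61321913528852
circle [72.       72.       21.383886] [ 0.6092 -0.0708  0.197 ]
pred [312.2 104.4] r 23.23887582637616
circle [70.5      72.       25.807299] [0.5832 0.0079 0.197 ]
circle [126.      64.5     23.8551] [0.6209 0.0238 0.197 ]
3804 (array([ 0.5830599 , -0.35070394, -0.0082371 ]), np.float64(0.010498817034700316))
from [ 0.6069 -0.07    0.3694  1.8406]
[ 0.615 -0.335  0.33   2.6  ] q7=1.48 -> [-257.5, -62.8, 39.4, np.float64(-0.759)] rows>=5.4
[ 0.615 -0.335  0.3    3.14 ] q7=2.02 -> [-0.0, -0.0, 30.0, np.float64(-0.54)] rows>=3.6
```

The cover has been knocked to about (0.583,−0.351). I'll move over its new place and measure it close up.

Run:
```python
from h import *
plan([[.582,-.35,.33,2.6],[.582,-.35,.30,3.134]])
```

```text
from [ 0.6069 -0.07    0.3694  1.8406]
[ 0.582 -0.35   0.33   2.6  ] q7=1.52 -> [-263.2, -98.6, 39.4, np.float64(-0.759)] rows>=5.7
[ 0.582 -0.35   0.3    3.134] q7=2.06 -> [0.0, -0.0, 30.0, np.float64(-0.534)] rows>=3.6
```

>>> apply_moves:
  rows:
    - [[-263, -98.5, 0, -0.76, 0.6], [-263, -98.5, 20, -0.76, 0.6], [-263, -98.5, 39, -0.76, 0.6], [-263, -98.5, 69, -0.76, 0.6], [-263, -98.5, 69, -1.29, 0.6], [-263, -98.5, 69, -1.29, 0.6], [-263, -98.5, 69, -1.29, 0.6], [-263, -98.5, 69, -1.29, 0.6], [-263, -98.5, 69, -1.29, 0.6], [-263, -98.5, 69, -1.29, 0.6]]
  grip_force: 35

```text
time: 53.3
eef_pos: [0.5817, -0.3496, 0.299]
eef_rot: [-0.018, -3.139, -0.004]
force: [-1.2, -0.8, 1.0]
finger_gap: 0.0521
grip_force: 0.0
```

>>> apply_moves:
  rows:
    - [[0, 0, 0, 0, 0.6], [0, 0, 0, 0, 0.6], [0, 0, 0, 0, 0.6]]

```text
time: 53.6
eef_pos: [0.5825, -0.3495, 0.3012]
eef_rot: [-0.018, -3.141, 0.0]
force: [1.2, 0.0, -0.1]
finger_gap: 0.0518
grip_force: 0.0
```

```bash
cat >> h.py <<'E'
def barfit(s,c,a,z,thr=60):
    f=s["frame"]; g=cv2.cvtColor(f,cv2.COLOR_BGR2GRAY); u,v=proj(s,[*c,z]).round().astype(int)
    m=comp(g<thr,u,v); cs,_=cv2.findContours(m,cv2.RETR_EXTERNAL,cv2.CHAIN_APPROX_NONE); ct=max(cs,key=cv2.contourArea)
    P=np.array([ray(s,*p,z)[:2]*1000 for p in ct[:,0].astype(float)],np.float32); return m.sum(),cv2.minAreaRect(P)
E
python3 - <<'E'
from h import *
s=robot.snapshot("wrist");np.save("w20.npy",s,allow_pickle=True)
st=robot.get_state(); print(st["eef_pos"],psi(st["eef_rot"])%(2*np.pi))
print(barfit(s,(.583,-.351),0,.05))
H=hsv(s); cm=comp((H[...,1]<70)&(H[...,2]>90),*(proj(s,[.583,-.31,.012]).round().astype(int)))
ys,xs=np.nonzero(cm); print(cm.sum(),xs.min(),xs.max(),ys.min(),ys.max())
cv2.imwrite("pics/w20.png",s["frame"])
E
```

```text
[ 0.58255682 -0.34950951  0.30128558] 3.130155824225128
(np.uint64(56), ((562.6048583984375, -355.870849609375), (0.9518226385116577, 50.53392791748047), 89.05351257324219))
28659 238 400 80 282
```

Run:
```python
from h import *
s=np.load("w20.npy",allow_pickle=True).item(); H=hsv(s)
cm=comp((H[...,1]<70)&(H[...,2]>90),*(proj(s,[.583,-.31,.012]).round().astype(int)))
ct=max(cv2.findContours(cm,cv2.RETR_EXTERNAL,cv2.CHAIN_APPROX_NONE)[0],key=cv2.contourArea)
print(cv2.minAreaRect(np.array([ray(s,*p,.012)[:2]*1000 for p in ct[:,0].astype(float)],np.float32)))
for z0 in(.012,): print(fit([(s,hullmask(cm))],COVER,[.583,-.35,0]))
# dark bar inside hull
hm=hullmask(cm); bar=((hm>0)&(cv2.cvtColor(s["frame"],cv2.COLOR_BGR2GRAY)<75)).astype(np.uint8); bar=cv2.morphologyEx(bar,cv2.MORPH_OPEN,np.ones((3,3)))
n,l,S,c=cv2.connectedComponentsWithStats(bar); i=1+np.argmax(S[1:,4]); print(S[i])
ct=max(cv2.findContours((l==i).astype(np.uint8),cv2.RETR_EXTERNAL,cv2.CHAIN_APPROX_NONE)[0],key=cv2.contourArea)
print(cv2.minAreaRect(np.array([ray(s,*p,.05)[:2]*1000 for p in ct[:,0].astype(float)],np.float32)))
```

```text
((579.9217529296875, -348.509033203125), (157.63632202148438, 208.1686553955078), 89.89286804199219)
(array([ 5.79682599e-01, -3.48413924e-01, -5.50240240e-04]), np.float64(0.007326684896252211))
[ 311  141   20  103 1003]
((579.0279541015625, -347.60260009765625), (18.53268814086914, 97.57819366455078), 89.3762435913086)
```

>>> apply_moves:
  rows:
    - [[3, 1.2, 40, -0.011, 0.6], [3, 1.2, 85, -0.011, 0.6], [3, 1.2, 130, -0.011, 0.6], [3, 1.2, 175, -0.011, 0.6], [3, 1.2, 210, -0.011, 0.6], [3, 1.2, 240, -0.011, 0.6], [3, 1.2, 258, -0.011, 0.6], [3, 1.2, 266, -0.011, 0.6], [3, 1.2, 266, -0.011, 0.6], [3, 1.2, 266, -0.011, 0.6]]

```text
time: 54.65
eef_pos: [0.5807, -0.3488, 0.0369]
eef_rot: [0.0, 3.139, -0.002]
force: [0.7, 0.1, 1.0]
finger_gap: 0.0524
grip_force: 0.0
```

>>> apply_moves:
  rows:
    - [[0, 0, 0, 0, 0.05], [0, 0, 0, 0, 0.05], [0, 0, 0, 0, 0.05], [0, 0, 0, 0, 0.05], [0, 0, 0, 0, 0.05], [0, 0, 0, 0, 0.05], [0, 0, 0, 0, 0.05]]

```text
time: 55.35
eef_pos: [0.5796, -0.3486, 0.0355]
eef_rot: [0.0, 3.141, -0.0]
force: [-0.3, -0.2, 2.0]
finger_gap: 0.0194
grip_force: 35.0
```

>>> apply_moves:
  rows:
    - [[0, 0, -20, 0, 0.05], [0, 0, -50, 0, 0.05], [0, 0, -90, 0, 0.05], [0, 0, -130, 0, 0.05], [0, 0, -170, 0, 0.05], [0, 0, -210, 0, 0.05], [0, 0, -250, 0, 0.05], [0, 0, -290, 0, 0.05], [0, 0, -300, 0, 0.05], [0, 0, -300, 0, 0.05]]

```text
time: 56.35
eef_pos: [0.58, -0.3482, 0.3363]
eef_rot: [-0.0, 3.14, -0.002]
force: [-0.2, -0.1, -3.9]
finger_gap: 0.0195
grip_force: 35.0
```

Run:
```python
from h import *
st=robot.get_state(); print(st["force"],st["finger_gap"],st["wrist_torque"])
t=robot.snapshot("top");np.save("t21.npy",t,allow_pickle=True)
m=hullmask(comp(whitemask(t),310,225)|comp(bluemask(t),300,190)); print(m.sum())
plan([[.5965,-.031,.335,3.14],[.5965,-.031,.335,3.41]],[*st["eef_pos"],psi(st["eef_rot"])%(2*np.pi)])
```

```text
[-0.15734593 -0.12849606 -3.90700908] 0.019479873387796318 [ 0.09290366 -0.10461559 -0.045467  ]
202333
from [ 0.58   -0.3482  0.3363  3.1418]
[ 0.596 -0.031  0.335  3.14 ] q7=1.57 -> [-16.5, 317.2, 1.3, np.float64(0.002)] rows>=6.4
[ 0.596 -0.031  0.335  3.41 ] q7=1.84 -> [-0.0, 0.0, 0.0, np.float64(-0.27)] rows>=1.8
```

Run:
```python
from h import *
t=np.load("t21.npy",allow_pickle=True).item(); H=hsv(t)
o=((H[...,0]>5)&(H[...,0]<20)&(H[...,1]>150)&(H[...,2]>80)).astype(np.uint8)
w=boxpts(.5963,-.0305,.271,[(.202,.152,.24)]); q=np.array([proj(t,p) for p in w]); print(q.round(1))
n,l,S,c=cv2.connectedComponentsWithStats(o)
for i in range(1,n):
    if S[i,4]>30 and 200<c[i][0]<400: print(S[i],c[i])
cv2.polylines(t["frame"],[q.round().astype(np.int32)],True,(0,0,255),1)
cv2.imwrite("pics/t21.png",cv2.resize(t["frame"][150:330,230:430],(666,600),interpolation=cv2.INTER_NEAREST))
m=whitemask(t); hull=comp(m,int(q[:,0].mean()),int(q[:,1].mean())); ys,xs=np.nonzero(hull); print(hull.sum(),xs.min(),xs.max(),ys.min(),ys.max())
print(fit([(t,hullmask(hull))],[(.202,.152,.24)],[.596,-.03,.27]))
```

```text
[[260.8 183. ]
 [318.9 166.9]
 [341.5 242.7]
 [282.1 259.6]]
[282 241  60  19 168] [311.92857143 250.74404762]
106286 0 639 0 479
(array([ 0.21051385,  0.49052374, -0.73070322]), np.float64(0.9719231415537752))
```

>>> apply_moves:
  rows:
    - [[-2, 25, 0, 0, 0.05], [-4, 60, 0, 0, 0.05], [-6, 100, 0, 0, 0.05], [-8, 140, 0, 0, 0.05], [-10, 180, 0, -0.05, 0.05], [-12, 220, 0, -0.1, 0.05], [-14, 260, 0, -0.16, 0.05], [-15, 290, 0, -0.22, 0.05], [-16.5, 308, 0, -0.27, 0.05], [-16.5, 317, 0, -0.27, 0.05]]

```text
time: 57.4
eef_pos: [0.5953, -0.0301, 0.3334]
eef_rot: [0.427, -3.109, -0.001]
force: [0.2, 0.0, -2.0]
finger_gap: 0.02
grip_force: 35.0
```

>>> apply_moves:
  rows:
    - [[0, 0, 0, 0, 0.05], [0, 0, 0, 0, 0.05], [0, 0, 0, 0, 0.05], [0, 0, 0, 0, 0.05], [0, 0, 0, 0, 0.05]]

```text
time: 57.9
eef_pos: [0.5961, -0.0324, 0.3353]
eef_rot: [-0.42, 3.113, -0.0]
force: [0.1, 0.9, -1.6]
finger_gap: 0.0196
grip_force: 35.0
```

Run:
```python
from h import *
st=robot.get_state(); print(st["force"],st["finger_gap"])
plan([[.5964,-.0307,.285,3.412]],[*st["eef_pos"],psi(st["eef_rot"])%(2*np.pi)])
```

```text
[ 0.13301861  0.90402236 -1.61458968] 0.019569257260683513
from [ 0.5961 -0.0324  0.3353  3.4099]
[ 0.596 -0.031  0.285  3.412] q7=1.84 -> [-0.7, 1.5, 50.3, np.float64(-0.002)] rows>=1.0
```

The white tote's orange edge in the top view lies exactly where predicted (282–342, 241–260), so it hasn't moved. Lowering the cover.

>>> apply_moves:
  rows:
    - [[-0.5, 1, 15, 0, 0.05], [-0.5, 1, 30, 0, 0.05], [-0.5, 1, 42, 0, 0.05], [-0.5, 1, 50, 0, 0.05], [-0.5, 1, 52, 0, 0.05], [-0.5, 1, 52, 0, 0.05], [-0.5, 1, 52, 0, 0.05], [-0.5, 1, 52, 0, 0.05]]

```text
time: 58.7
eef_pos: [0.5967, -0.0302, 0.284]
eef_rot: [-0.423, 3.112, -0.0]
force: [0.2, -0.1, -1.9]
finger_gap: 0.0199
grip_force: 35.0
```

Run:
```python
from h import *
st=robot.get_state(); print(st["force"],st["finger_gap"])
plan([[.5964,-.0307,.2705,3.412]],[*st["eef_pos"],psi(st["eef_rot"])%(2*np.pi)])
```

```text
[ 0.19470115 -0.11261346 -1.88086155] 0.01987618224133123
from [ 0.5967 -0.0302  0.284   3.4116]
[ 0.596 -0.031  0.27   3.412] q7=1.84 -> [0.4, -0.4, 13.5, np.float64(-0.0)] rows>=0.3
```

>>> apply_moves:
  rows:
    - [[0, 0, 3, 0, 0.05], [0, 0, 6, 0, 0.05], [0, 0, 9, 0, 0.05], [0, 0, 11, 0, 0.05], [0, 0, 13, 0, 0.05], [0, 0, 13.5, 0, 0.05], [0, 0, 13.5, 0, 0.05], [0, 0, 13.5, 0, 0.05]]

```text
time: 59.5
eef_pos: [0.5964, -0.0303, 0.27]
eef_rot: [-0.423, 3.113, -0.0]
force: [-0.3, -0.4, -2.2]
finger_gap: 0.0195
grip_force: 35.0
```

>>> apply_moves:
  rows:
    - [[0, 0, 0.5, 0, 0.05], [0, 0, 1, 0, 0.05], [0, 0, 1, 0, 0.05], [0, 0, 1, 0, 0.05]]

```text
time: 59.9
eef_pos: [0.5964, -0.0303, 0.2695]
eef_rot: [-0.423, 3.112, -0.001]
force: [-2.3, -0.2, 2.5]
finger_gap: 0.0198
grip_force: 35.0
```

>>> apply_moves:
  rows:
    - [[0, 0, 0, 0, 0.3], [0, 0, 0, 0, 0.5], [0, 0, 0, 0, 0.6], [0, 0, 0, 0, 0.6], [0, 0, 0, 0, 0.6]]

```text
time: 60.4
eef_pos: [0.5963, -0.0303, 0.2688]
eef_rot: [-0.423, 3.113, 0.0]
force: [-0.6, -0.4, -0.1]
finger_gap: 0.0485
grip_force: 0.0
```

>>> apply_moves:
  rows:
    - [[0, 0, -20, 0, 0.6], [0, 0, -50, 0, 0.6], [0, 0, -90, 0, 0.6], [0, 0, -120, 0, 0.6], [0, 0, -120, 0, 0.6], [0, 0, -120, 0, 0.6], [0, 0, -120, 0, 0.6]]

```text
time: 61.1
eef_pos: [0.5957, -0.0307, 0.3874]
eef_rot: [0.422, -3.111, -0.0]
force: [-0.8, 0.0, 0.6]
finger_gap: 0.0523
grip_force: 0.0
```

Run:
```python
from h import *
s=robot.snapshot("wrist");c=robot.snapshot("scene");np.save("w22.npy",s,allow_pickle=True)
H=hsv(s); cm=comp((H[...,1]<70)&(H[...,2]>90),*(proj(s,[.585,-.07,.246]).round().astype(int)))
ct=max(cv2.findContours(cm,cv2.RETR_EXTERNAL,cv2.CHAIN_APPROX_NONE)[0],key=cv2.contourArea)
print(cm.sum(),cv2.minAreaRect(np.array([ray(s,*p,.246)[:2]*1000 for p in ct[:,0].astype(float)],np.float32)))
print(robot.get_state()["eef_pos"])
cv2.imwrite("pics/end.png",np.hstack([cv2.resize(c["frame"][140:300,200:400],(500,400)),cv2.resize(s["frame"],(300,225))[:,:].copy() if 0 else cv2.copyMakeBorder(cv2.resize(s["frame"],(300,225)),0,175,0,0,cv2.BORDER_CONSTANT)]))
```

```text
53109 ((592.6168823242188, -49.48729705810547), (188.754638671875, 195.16293334960938), 15.27790641784668)
[ 0.59574286 -0.03066569  0.38728816]
```

View pics/end.png

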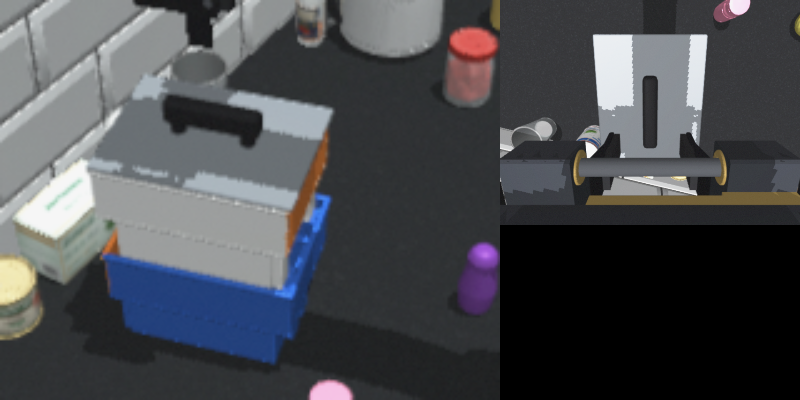

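The end view shows the cover flat on the white tote, the white orange end over the blue plain end, and contact came at the seated height (TCP 0.2695). Handing in.

```bash
python3 -c "
from h import *
print(robot.finish_job())"
```

```text
the job is handed in; nothing more can be done
None
```

I handed the job in at about 61 s: three jars are in the blue tote, the white tote is stacked on its ledges with two shakers in it, and the cover is seated level; no verdict was returned.

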